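# Park the song console in its corner under the light bar

## Robot

A 6-joint arm with a two-finger parallel gripper is mounted at the origin on the work surface. World frame = base frame: x ahead of the robot, y to its left, z up, the work surface at z = 0. Lengths are in mm, angles in rad, forces in N, time in s.
With the tool pointing down it reaches from about 350 to 975 mm from the base axis. Payload 7.1 kg.
Tool frame: the origin (TCP) lies between the finger pads; the fingertips stand 8 mm ahead of it and the grasp point (between the pads) lies 11 mm behind it; x points along the fingers, y is the direction in which the jaws open and shut, and the axes are right-handed (so a half turn about x gives the same grasp; the last joint's range is limited). The gripper opens to 88 mm and grips with 3 to 60 N. Pads are 20 mm wide; open, the fingers measure 115 mm over their backs; the gripper's body (75 mm by 178 mm) begins 61 mm behind the grasp point.
Start: joints at [-1.161, 0.423, 1.63, -0, 1.089, -0.019], TCP at [259.877, -568.391, 230.675] pointing down, gripper open.
Joint ranges: [-3, 3], [-0.9, 2.11], [0.09, 2.58], [-1.31, 4.45], [0.11, 2.69], [-2.54, 2.54]. Speed limits (rad/s): [2.39, 2.39, 3.01, 3.14, 3.14, 3.14].

## Interface

Orientations are given as a rotation vector (axis times angle).
In Python, from workcell import ctrl gives the robot as it stands.
- The arm moves only by the tool apply_moves, never from a script. Its argument "increments" is a list of rows, each an object with "gripper": the opening in per cent of the stroke, from 0 (shut) to 100 (fully open); "delta_pos": the shift along the tool's x, y, z in cm, a list of three; "dr": the turn, a rotation vector about the tool's x, y, z in rad, a list of three. In form: [{"gripper": gripper, "delta_pos": [dx, dy, dz], "dr": [ax, ay, az]}, ...]. A call has exactly 5 rows; each row shifts and turns the commanded pose from where the row before left it, along the tool's axes as they then stand; what a row does not reach is not made up. A row lasts 1/12 s, in which the tool goes at most 41.7 mm and 7.16 degrees, less where a joint would pass 70% of its speed; a pose out of reach is approached as far as the arm can. A call with a gripper value outside its range is refused whole. The fingers move at their own pace and stop on an object; the grip force is fixed at half the most. Time passes only in rows, so rows that do not move let the fingers close, or fill a call up. It gives the time, the measured TCP pose, the force and the opening at its end, in the units of the state.
- ctrl.get_obs(): the state, without advancing time (a new reading comes with each control period).
- ctrl.get_image(name): name is "side" or "top"; returns a dict with "img" (480x640x3 uint8, red, green, blue), "range_z" (480x640 float32, mm along the optical axis (not along the pixel's ray), 0 where there is no reading), "mtx" (3x3 intrinsics, pixels), "rvec" (rotation vector, rad) and "tvec" (3), from world to camera coordinates, as OpenCV has them. Camera axes: x right, y down, z forward; pixel columns grow to the right and rows downward; lengths in mm; the calibration is good to about 2 mm. A picture is of the moment at which its call begins.
- ctrl.close_job(): hands the job in, once; it reports no verdict.
The state is a dict: "t": time; "qpos": joint angles; "qvel": joint speeds; "joint_torque": joint torques, N m; "ee_pos": TCP position; "orientation": TCP orientation; "ft_force": force on the tool from outside, world axes, zero at the start; "moment": the same for the moment, N m; "width": finger opening in mm.
Only numpy, scipy, OpenCV 4.12 (cv2) and the standard library are available. Lean on these libraries where they do the work, as an engineer would, in place of code of your own. Each camera call takes 0.05 s, during which the arm holds its last target. There are 200 camera calls.

## Task

Take the empty bottle off the song console and stand it upright on the serving tray, then push the console home into the corner of the two green rails: square, with its back flush against the back rail and its left side flush against the side rail, flat on the table. Do not bump the light bar that hangs over the corner, and leave the other things on the table as they stand.

Things in the scene. Friction and masses are not known exactly. Their poses are not given: they have to be found in the camera images.
- corner: Fixed parking corner: two green rails, 30 mm wide, 25 mm high, at a right angle. Origin: where their inner faces meet, at table height. x points away from the robot at the back rail (inner face x = 0, y -400 to 0 mm), y points left at the side rail (inner face y = 0, x -230 to 0 mm). Parking place: x -130 to 0, y -180 to 0 mm, marked by a dark flat patch.
- lamp: Fixed LED light bar over the corner, same origin and axes as the corner: aluminium bar at x -180 to +90, y -210 to -155, height 160 to 184 mm above the table; its front end is free, an 18 mm post with a 60 mm foot carries it behind the back rail at x +65, y -182 mm. It overhangs the parked console's right edge by 30 mm, so an upright gripper has no room there. Not to be bumped (4 N or more).
- console: Loose grey song console, a flat box 130 mm deep (x), 180 wide (y), 45 high, about 0.7 kg, black screen and white keys on top. Origin: centre of its underside; x to its back, y to its left (to end turned as the corner's axes). It starts right and in front of the parking place, clear of rails and light bar, turned up to 0.35 rad.
- console_back_left (a point): The console's back left corner on its underside (65, 90, 0 mm from its origin); parked, it coincides with the corner's origin.
- console_back_right (a point): The console's back right corner on its underside (65, -90, 0 mm).
- console_front_left (a point): The console's front left corner on its underside (-65, 90, 0 mm).
- bottle: Loose empty green glass bottle that starts standing on the console, 45 mm above the table; about 0.35 kg, 220 mm high. Body 66 mm in diameter up to 136 mm, neck 26 mm in diameter from 166 to 204 mm, then a lip 30 mm in diameter. Origin: centre of its underside; z along its axis. With it the console cannot pass under the light bar.
- tray: Fixed steel serving tray, 260 mm (x) by 180 mm (y), outer height 16 mm, floor and walls 4 mm thick. Origin: centre of its underside, z up. A mug stands on its half nearer the robot (-x); the half at +x is free for the bottle.
- mug: Glass beer mug standing on the tray, 76 mm diameter, 105 mm high, handle to 35 mm beyond the wall. Origin: centre of its underside. Leave alone.
- bottle_left: Full green bottle, size and shape as the other, white cap, standing on the table left of the corner. Origin: centre of its underside. Leave alone.
- bottle_far: Full green bottle, the same, standing beyond the console. Origin: centre of its underside. Leave alone.
- tumbler: Glass tumbler, 72 mm rim diameter, 85 mm high, on the table at the far right of the console. Origin: centre of its underside. Leave alone.
- microphone: Black microphone lying on the table between the tray and the robot's side of the console, 210 mm long (x, head at +x), 48 mm high. Origin: underside near the middle. Leave alone.
There are look-alikes about, which are no part of the job. Of the things that look like the console, the middle-sized one is meant.

How it is judged:
By the outcome, as a careful person would: the job done as asked, in the order asked, and still so for the second after the job is handed in, with the robot touching nothing.
It also fails if it takes over 72 s, if anything falls off the work surface, if the arm or the gripper's body presses on something with over 40 N, if the wrist force passes 120 N, or if a joint passes its speed limit or range.

## Working session

There is one attempt and no reset: what is moved stays moved. The work goes in short steps, Python scripts to look and compute and a tool call to move; the robot and the scene stay as the last step left them, time stands still between calls to the robot, and variables do not carry over. Pictures are saved under pics/ and viewed, about 8 in all and at most 12, crops included, and the job is handed in when it is done.

Besides the shell and the picture viewer there is one more tool, called after "Request:" as a command line: name --argument value ..., lists and objects as JSON in quotes. apply_moves: Moves the arm, as the interface text tells. Its arguments: {"type":"object","properties":{"increments":{"type":"array","items":{"type":"object","properties":{"gripper":{"type":"number"},"delta_pos":{"type":"array","items":{"type":"number"}},"dr":{"type":"array","items":{"type":"number"}}}}}},"required":["increments"]}

```bash
mkdir -p pics; ls; cat > h.py <<'E'
import numpy as np, cv2
from workcell import ctrl
def grab(name, tag):
    d=ctrl.get_image(name); np.savez(f'pics/{tag}.npz',**d); cv2.imwrite(f'pics/{tag}.png',d['img'][:,:,::-1]); return d
def load(tag): return np.load(f'pics/{tag}.npz')
def RT(d): return cv2.Rodrigues(np.array(d['rvec'],float))[0], np.array(d['tvec'],float).reshape(3)
def cloud(d):
    R,t=RT(d);K=d['mtx'];z=d['range_z'].astype(float)
    v,u=np.mgrid[:480,:640]
    P=np.stack([(u-K[0,2])/K[0,0]*z,(v-K[1,2])/K[1,1]*z,z],-1)
    W=(P-t)@R; W[z==0]=np.nan; return W
def at_h(d,u,v,h):
    "ray of pixel hits plane z=h"
    R,t=RT(d);K=d['mtx'];r=np.array([(u-K[0,2])/K[0,0],(v-K[1,2])/K[1,1],1.])@R;c=-t@R
    return c+r*(h-c[2])/r[2]
def proj(d,P):
    return cv2.projectPoints(np.atleast_2d(np.array(P,float)),np.array(d['rvec'],float),np.array(d['tvec'],float),np.array(d['mtx'],float),None)[0][:,0]
def crop(tag,x0,y0,x1,y1,s,out):
    im=cv2.imread(f'pics/{tag}.png')[y0:y1,x0:x1]; cv2.imwrite(f'pics/{out}.png',cv2.resize(im,None,fx=s,fy=s,interpolation=cv2.INTER_CUBIC))
E
python3 - <<'E'
from h import *
for n in('top','side'):
    d=grab(n,n+'0');R,t=RT(d);print(n,-t@R,d['mtx'][0],R[2])
o=ctrl.get_obs();print({k:np.round(v,3) for k,v in o.items()})
E
```

```text
pics
top [ 383.95494548   25.54919119 1838.38636514] [597.41441613   0.         320.67931287] [ 0.06488325  0.00851944 -0.99785649]
side [-198.25000787  727.46927891 1245.61308584] [525.80937361   0.         314.9716878 ] [ 0.44884793 -0.44445916 -0.77523647]
{'t': np.float64(0.1), 'qpos': array([-1.161,  0.424,  1.631, -0.   ,  1.089, -0.019]), 'qvel': array([ 0.001, -0.003, -0.003, -0.   ,  0.002,  0.001]), 'joint_torque': array([-1.0000e-03, -5.4561e+01, -2.7432e+01,  6.4000e-02,  1.9000e-02,
       -0.0000e+00]), 'ee_pos': array([ 259.68 , -567.988,  230.004]), 'orientation': array([ 1.985,  0.434, -1.985]), 'ft_force': array([-0.23 , -0.181,  0.075]), 'moment': array([-0.01 ,  0.037,  0.025]), 'width': np.float64(87.874)}
```

View pics/top0.png

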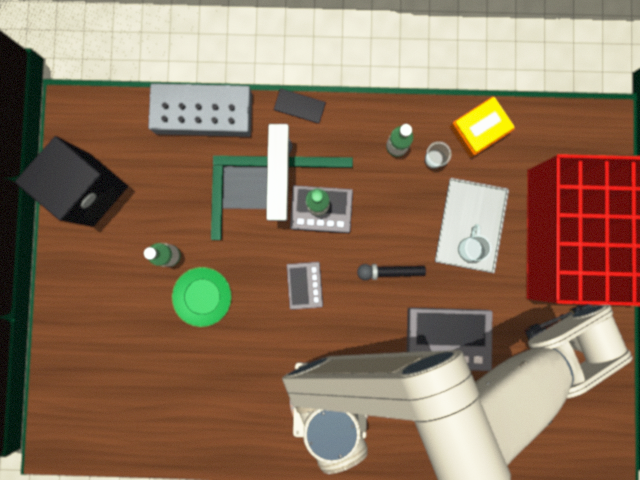

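View pics/side0.png

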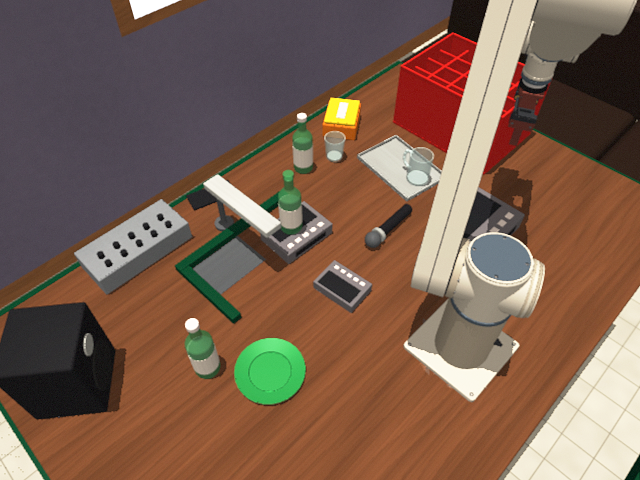

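Console-like things (top view): small one at (305,285), mid-sized one with the bottle at (322,209), large one at (450,338), and a grey mixer with knobs at (200,110). By the description I choose (322,209). The green bottles are at (400,140) and (160,255), both white-capped, and the empty one is at (318,200). I'll check this in a close crop.

```bash
python3 - <<'E'
from h import *
crop('top0',200,110,520,290,2.5,'c1')
d=load('top0');W=cloud(d)
# side cloud: console top ~45, lamp top
for nm,h0,h1,box in(('console',38,52,(285,180,360,240)),('lamp',175,195,(260,115,300,230)),('rail',20,30,(200,150,360,245))):
    x0,y0,x1,y1=box;w=W[y0:y1,x0:x1].reshape(-1,3);w=w[(w[:,2]>h0)&(w[:,2]<h1)]
    r=cv2.minAreaRect(w[:,:2].astype(np.float32));print(nm,len(w),np.median(w[:,2]),r,cv2.boxPoints(r).round(0).tolist())
print('tray',W[180:270:15,440:505:15,2].round(0))
print('table z',np.nanmedian(W[300:330,260:280,2]), W[195:210,305:330,2].max())
E
```

```text
console 1761 45.40276878684017 ((573.447998046875, 42.79667663574219), (179.79624938964844, 130.51681518554688), 87.82611846923828) [[505.0, -45.0], [635.0, -50.0], [642.0, 130.0], [512.0, 135.0]]
lamp 1869 184.41260429871363 ((659.1091918945312, 166.8015594482422), (269.7666015625, 55.754913330078125), 0.7713435888290405) [[524.0, 193.0], [525.0, 137.0], [794.0, 141.0], [794.0, 196.0]]
rail 1430 25.18180070057642 ((606.3057250976562, 163.81805419921875), (259.6324768066406, 431.0567932128906), 1.3072214126586914) [[472.0, 376.0], [481.0, -55.0], [741.0, -49.0], [731.0, 382.0]]
tray [[  1.  18.   1.   0.  12.]
 [  7.   3.  10.  11.   9.]
 [-12.   6.  11.  -2.   8.]
 [  5.   3.   6.   1.  14.]
 [ 19.  -7.   3. 100.   4.]
 [  0.   0.  19.  78.  -1.]]
table z 0.8349832472251046 273.37325796859994
```

View pics/c1.png

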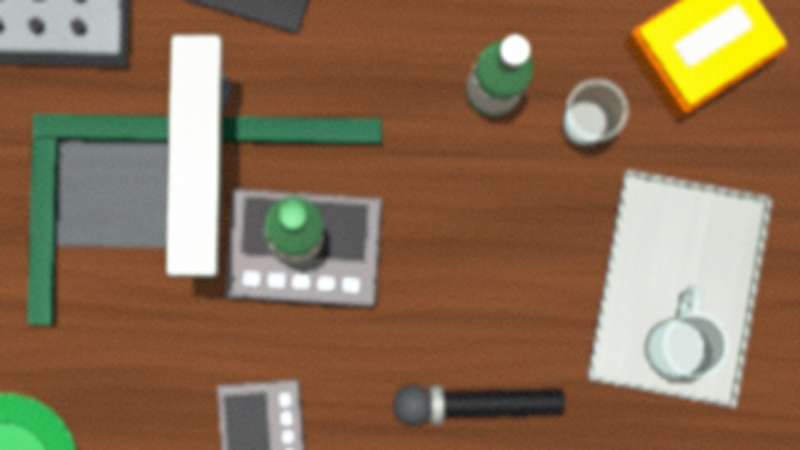

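The crop confirms it: the mid-sized console (about 130x180, top at z 45) is at crop (305,248), with the uncapped green bottle on it, lip at crop (293,213). The tray is at (680,290) with the mug at (683,347), and its far half is free.

```bash
cat >> h.py <<'E'
from scipy.spatial.transform import Rotation as Ro
def plan(p,R,g,n=None,o=None,pose=None):
    "rows (cm, rad, tool axes) from the measured pose to p,R"
    if pose is None:
        o=o or ctrl.get_obs(); pose=(np.array(o['ee_pos']),Ro.from_rotvec(o['orientation']))
    p0,R0=pose; d=R0.inv().apply(np.array(p)-p0); r=(R0.inv()*R).as_rotvec()
    n=n or int(np.ceil(max(np.linalg.norm(d)/40,np.linalg.norm(r)/.12,1)))
    print('from',p0.round(1),'total cm',(d/10).round(2),'dr',r.round(3),'rows',n,'each',(d/10/n).round(2),(r/n).round(4))
def tool(yaw,tilt=0,lean=0.):
    "tool x down at tilt 0; tilted about the jaw axis/world: x-> direction at azimuth lean; jaws along azimuth yaw"
    y=np.array([np.cos(yaw),np.sin(yaw),0]); x=np.cos(tilt)*np.array([0,0,-1.])+np.sin(tilt)*np.array([np.cos(lean),np.sin(lean),0])
    return Ro.from_matrix(np.stack([x,y,np.cross(x,y)],1))
def pj():
    o=ctrl.get_obs();R=Ro.from_rotvec(o['orientation']).as_matrix()
    print('t',round(o['t'],2),'p',np.round(o['ee_pos'],1),'x',R[:,0].round(3),'y',R[:,1].round(3),'F',np.round(o['ft_force'],1),'w',round(o['width'],1),'q',np.round(o['qpos'],2));return o
E
python3 - <<'E'
from h import *
o=pj()
d=load('top0');W=cloud(d);s=load('side0');WS=cloud(s)
for n,w in(('top',W[180:225,295:345]),('side',WS[165:240,270:310])):
    w=w.reshape(-1,3);w=w[(w[:,2]>250)&(w[:,2]<275)];print(n,'lip',len(w),np.median(w,0),w.min(0),w.max(0))
print('lip px',at_h(d,317.2,195.2,265))
w=WS.reshape(-1,3);m=(w[:,2]>100)&(w[:,2]<260)&(abs(w[:,0]-570)<70)&(abs(w[:,1]-50)<60);print('side bottle',m.sum(),np.nanmin(w[m],0),np.nanmax(w[m],0))
c=np.array([at_h(d,200+u/2.5,110+v/2.5,16)[:2] for u,v in((628,170),(772,198),(737,406),(590,378))]);print('tray',c.round(0).tolist(),c.mean(0),np.linalg.norm(np.diff(c,axis=0),axis=1))
ax=(c[0]+c[1]-c[2]-c[3])/2;ax/=np.linalg.norm(ax);print(ax,'place',c.mean(0)+ax*62)
print('mug',at_h(d,200+680/2.5,110+350/2.5,50))
for k,u,v in(('far',497,100),('tumbler',588,122)):print(k,at_h(d,200+u/2.5,110+v/2.5,10))
for k,u,v in(('inner',57,140),('front end of side rail',27,325)):print(k,at_h(d,200+u/2.5,110+v/2.5,25))
E
```

```text
t 0.1 p [ 259.7 -568.   230. ] x [-0.001  0.001 -1.   ] y [ 0.416 -0.909 -0.001] F [-0.2 -0.2  0.1] w 87.9 q [-1.16  0.42  1.63 -0.    1.09 -0.02]
top lip 103 [584.08016218  53.65654045 265.42161207] [570.36055671  38.14078503 253.75090069] [598.22218125  67.52261804 273.37325797]
side lip 110 [581.75213071  57.51194111 264.95480029] [568.33972624  38.46060212 251.13454825] [600.83305175  70.91488232 271.71310513]
lip px [586.57771052  50.95970289 265.        ]
side bottle 841 [550.42923564  22.51577098 100.04854044] [614.84174263  89.45824845 259.75120805]
tray [[683.0, -355.0], [653.0, -532.0], [397.0, -491.0], [426.0, -312.0]] [ 539.66899712 -422.40997262] [179.21477731 258.89357183 181.19940711]
[ 0.98698549 -0.16080935] place [ 600.86209734 -432.38015243]
mug [ 461.77217387 -412.76511841   50.        ]
far [ 766.71807185 -193.27713831   10.        ]
tumbler [ 742.16362481 -306.06886402   10.        ]
inner [699.90273186 346.85656389  25.        ]
front end of side rail [471.73802979 374.74480629  25.        ]
```

Request:
apply_moves --increments '[{"gripper": 100,"delta_pos": [-1.2,0,0],"dr": [-0.114,0,0]},{"gripper": 100,"delta_pos": [-1.2,0,0],"dr": [-0.114,0,0]},{"gripper": 100,"delta_pos": [-1.2,0,0],"dr": [-0.114,0,0]},{"gripper": 100,"delta_pos": [-1.2,0,0],"dr": [-0.114,0,0]},{"gripper": 100,"delta_pos": [-1.2,0,0],"dr": [-0.114,0,0]}]'

```text
t: 0.52
ee_pos: [259.8, -568.1, 290.8]
orientation: [1.613, 0.887, -1.613]
ft_force: [0.3, -0.7, 0.6]
width: 87.7
```

Request:
apply_moves --increments '[{"gripper": 100,"delta_pos": [-1.2,0,0],"dr": [-0.114,0,0]},{"gripper": 100,"delta_pos": [-1.2,0,0],"dr": [-0.114,0,0]},{"gripper": 100,"delta_pos": [-1.2,0,0],"dr": [-0.114,0,0]},{"gripper": 100,"delta_pos": [-1.2,0,0],"dr": [-0.114,0,0]},{"gripper": 100,"delta_pos": [-1.2,0,0],"dr": [-0.114,0,0]}]'

```text
t: 0.93
ee_pos: [259.7, -568.1, 350.8]
orientation: [1.207, 1.212, -1.206]
ft_force: [0.1, 0.9, 0.4]
width: 87.7
```

Request:
apply_moves --increments '[{"gripper": 100,"delta_pos": [0,1.6,-3.1],"dr": [0,0,0]},{"gripper": 100,"delta_pos": [0,1.6,-3.1],"dr": [0,0,0]},{"gripper": 100,"delta_pos": [0,1.6,-3.1],"dr": [0,0,0]},{"gripper": 100,"delta_pos": [0,1.6,-3.1],"dr": [0,0,0]},{"gripper": 100,"delta_pos": [0,1.6,-3.1],"dr": [0,0,0]}]'

```text
t: 1.35
ee_pos: [340.4, -411.9, 350.3]
orientation: [1.211, 1.209, -1.211]
ft_force: [0.7, -0.8, -0.1]
width: 87.5
```

Request:
apply_moves --increments '[{"gripper": 100,"delta_pos": [0,1.6,-3.1],"dr": [0,0,0]},{"gripper": 100,"delta_pos": [0,1.6,-3.1],"dr": [0,0,0]},{"gripper": 100,"delta_pos": [0,1.6,-3.1],"dr": [0,0,0]},{"gripper": 100,"delta_pos": [0,1.6,-3.1],"dr": [0,0,0]},{"gripper": 100,"delta_pos": [0,1.6,-3.1],"dr": [0,0,0]}]'

```text
t: 1.77
ee_pos: [420.7, -257.0, 350.5]
orientation: [1.211, 1.209, -1.211]
ft_force: [0.9, 0.3, -0.4]
width: 87.5
```

Request:
apply_moves --increments '[{"gripper": 100,"delta_pos": [0,1.6,-3.1],"dr": [0,0,0]},{"gripper": 100,"delta_pos": [0,1.6,-3.1],"dr": [0,0,0]},{"gripper": 100,"delta_pos": [0,1.6,-3.1],"dr": [0,0,0]},{"gripper": 100,"delta_pos": [0,1.6,-3.1],"dr": [0,0,0]},{"gripper": 100,"delta_pos": [0,1.6,-3.1],"dr": [0,0,0]}]'

```text
t: 2.18
ee_pos: [501.1, -102.1, 350.5]
orientation: [1.211, 1.209, -1.211]
ft_force: [0.7, -1.0, 0.6]
width: 87.9
```

```bash
python3 -c "
from h import *
pj();plan([583.5,54.5,345],tool(0),100)"
```

```text
t 2.18 p [ 501.1 -102.1  350.5] x [-0.  0. -1.] y [ 1.    -0.002 -0.   ] F [ 0.7 -1.   0.6] w 87.9 q [-0.22  0.13  1.75 -0.    1.27 -0.22]
from [ 501.1 -102.1  350.5] total cm [  0.55   8.21 -15.68] dr [-0.002 -0.     0.   ] rows 5 each [ 0.11  1.64 -3.14] [-0.0004 -0.      0.0001]
```

Request:
apply_moves --increments '[{"gripper": 100,"delta_pos": [0,1.64,-3.14],"dr": [0,0,0]},{"gripper": 100,"delta_pos": [0,1.64,-3.14],"dr": [0,0,0]},{"gripper": 100,"delta_pos": [0,1.64,-3.14],"dr": [0,0,0]},{"gripper": 100,"delta_pos": [0,1.64,-3.14],"dr": [0,0,0]},{"gripper": 100,"delta_pos": [0,1.64,-3.14],"dr": [0,0,0]}]'

```text
t: 2.6
ee_pos: [583.4, 54.7, 350.3]
orientation: [1.21, 1.209, -1.211]
ft_force: [-0.0, -0.9, 0.8]
width: 87.5
```

Request:
apply_moves --increments '[{"gripper": 100,"delta_pos": [2.6,0,0],"dr": [0,0,0]},{"gripper": 100,"delta_pos": [2.6,0,0],"dr": [0,0,0]},{"gripper": 100,"delta_pos": [2.6,0,0],"dr": [0,0,0]},{"gripper": 100,"delta_pos": [2.6,0,0],"dr": [0,0,0]},{"gripper": 100,"delta_pos": [2.6,0,0],"dr": [0,0,0]}]'

```text
t: 3.02
ee_pos: [582.7, 53.2, 219.2]
orientation: [1.21, 1.209, -1.211]
ft_force: [-0.3, 1.0, -0.3]
width: 88.0
```

```bash
python3 - <<'E'
from h import *
pj();d=grab('side','s1');e=grab('top','t1')
a=d['img'][140:300,200:380];b=e['img'][120:280,230:410]
cv2.imwrite('pics/c2.png',cv2.resize(np.hstack([a,b]),None,fx=2.2,fy=2.2,interpolation=2)[:,:,::-1])
E
```

```text
t 3.02 p [582.7  53.2 219.2] x [-0.001 -0.    -1.   ] y [ 1.    -0.002 -0.001] F [-0.3  1.  -0.3] w 88.0 q [ 0.07  0.38  1.73 -0.    1.03  0.07]
```

View pics/c2.png

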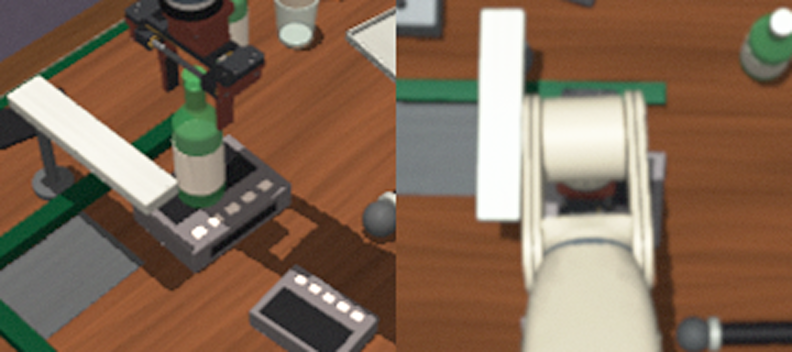

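The left half shows the neck between the two fingers (crop about (195,85)), with the lamp clear of the gripper. I'll close the fingers and then lift.

Request:
apply_moves --increments '[{"gripper": 0,"delta_pos": [0,0,0],"dr": [0,0,0]},{"gripper": 0,"delta_pos": [0,0,0],"dr": [0,0,0]},{"gripper": 0,"delta_pos": [0,0,0],"dr": [0,0,0]},{"gripper": 0,"delta_pos": [0,0,0],"dr": [0,0,0]},{"gripper": 0,"delta_pos": [0,0,0],"dr": [0,0,0]}]'

```text
t: 3.53
ee_pos: [583.8, 53.0, 222.0]
orientation: [1.212, 1.207, -1.209]
ft_force: [0.6, -0.3, 0.0]
width: 57.7
```

Request:
apply_moves --increments '[{"gripper": 0,"delta_pos": [0,0,0],"dr": [0,0,0]},{"gripper": 0,"delta_pos": [0,0,0],"dr": [0,0,0]},{"gripper": 0,"delta_pos": [0,0,0],"dr": [0,0,0]},{"gripper": 0,"delta_pos": [0,0,0],"dr": [0,0,0]},{"gripper": 0,"delta_pos": [0,0,0],"dr": [0,0,0]}]'

```text
t: 3.95
ee_pos: [583.3, 53.0, 220.8]
orientation: [1.211, 1.208, -1.21]
ft_force: [0.5, -0.0, 0.7]
width: 29.6
```

Request:
apply_moves --increments '[{"gripper": 0,"delta_pos": [-0.5,0,0],"dr": [0,0,0]},{"gripper": 0,"delta_pos": [-1,0,0],"dr": [0,0,0]},{"gripper": 0,"delta_pos": [-1.5,0,0],"dr": [0,0,0]},{"gripper": 0,"delta_pos": [-1.5,0,0],"dr": [0,0,0]},{"gripper": 0,"delta_pos": [-1.5,0,0],"dr": [0,0,0]}]'

```text
t: 4.37
ee_pos: [582.8, 53.0, 281.7]
orientation: [1.21, 1.209, -1.211]
ft_force: [-0.2, -0.5, -2.4]
width: 29.5
```

```bash
python3 - <<'E'
from h import *
pj();plan([597,-430,300],tool(0),0)
d=grab('side','s2');w=cloud(d).reshape(-1,3)
m=(w[:,2]>120)&(w[:,2]<250)&(abs(w[:,0]-583)<50)&(abs(w[:,1]-53)<50)
for z in range(60,280,20):
    k=(abs(w[:,2]-z)<10)&(abs(w[:,0]-583)<42)&(abs(w[:,1]-53)<42)
    if k.sum(): print(z,k.sum(),w[k].min(0).round(0),w[k].max(0).round(0))
E
```

```text
t 4.37 p [582.8  53.  281.7] x [-0.001 -0.    -1.   ] y [ 1.    -0.002 -0.001] F [-0.2 -0.5 -2.4] w 29.5 q [0.07 0.31 1.67 0.   1.16 0.07]
from [582.8  53.  281.7] total cm [-1.83  1.51 48.29] dr [-0.002  0.     0.001] rows 13 each [-0.14  0.12  3.71] [-0.0002  0.      0.0001]
60 43 [544.  16.  50.] [624.  92.  58.]
100 4 [555.  62. 108.] [596.  84. 110.]
120 103 [550.  29. 110.] [599.  88. 130.]
140 109 [549.  30. 130.] [603.  88. 150.]
160 98 [547.  30. 150.] [601.  88. 170.]
180 115 [548.  38. 170.] [597.  91. 190.]
200 121 [548.  39. 190.] [603.  88. 210.]
220 121 [547.  37. 210.] [600.  90. 230.]
240 171 [546.  25. 230.] [611.  89. 250.]
260 178 [551.  30. 250.] [611.  83. 270.]
```

The fingers stopped at 29.5 mm, so they hold the lip's edge and not the 26 mm neck. I'll set the bottle back down and grip 7 mm lower.

Request:
apply_moves --increments '[{"gripper": 0,"delta_pos": [1.5,0,0],"dr": [0,0,0]},{"gripper": 0,"delta_pos": [1.8,0,0],"dr": [0,0,0]},{"gripper": 0,"delta_pos": [1.5,0,0],"dr": [0,0,0]},{"gripper": 0,"delta_pos": [0.9,0,0],"dr": [0,0,0]},{"gripper": 0,"delta_pos": [0.3,0,0],"dr": [0,0,0]}]'

```text
t: 4.83
ee_pos: [582.9, 52.9, 220.0]
orientation: [1.21, 1.209, -1.211]
ft_force: [-0.9, 0.6, 10.4]
width: 29.8
```

Request:
apply_moves --increments '[{"gripper": 0,"delta_pos": [0.05,0,0],"dr": [0,0,0]},{"gripper": 55,"delta_pos": [0,0,0],"dr": [0,0,0]},{"gripper": 55,"delta_pos": [0,0,0],"dr": [0,0,0]},{"gripper": 55,"delta_pos": [0.3,0,0],"dr": [0,0,0]},{"gripper": 55,"delta_pos": [0.4,0,0],"dr": [0,0,0]}]'

```text
t: 5.25
ee_pos: [583.8, 53.0, 213.9]
orientation: [1.212, 1.207, -1.209]
ft_force: [-1.3, 0.7, -0.2]
width: 47.7
```

Request:
apply_moves --increments '[{"gripper": 0,"delta_pos": [0,0,0],"dr": [0,0,0]},{"gripper": 0,"delta_pos": [0,0,0],"dr": [0,0,0]},{"gripper": 0,"delta_pos": [0,0,0],"dr": [0,0,0]},{"gripper": 0,"delta_pos": [0,0,0],"dr": [0,0,0]},{"gripper": 0,"delta_pos": [0,0,0],"dr": [0,0,0]}]'

```text
t: 5.67
ee_pos: [582.9, 52.9, 212.9]
orientation: [1.21, 1.209, -1.211]
ft_force: [-0.4, 0.0, -2.9]
width: 32.8
```

Request:
apply_moves --increments '[{"gripper": 0,"delta_pos": [0,0,0],"dr": [0,0,0]},{"gripper": 0,"delta_pos": [0,0,0],"dr": [0,0,0]},{"gripper": 0,"delta_pos": [-0.5,0,0],"dr": [0,0,0]},{"gripper": 0,"delta_pos": [-1,0,0],"dr": [0,0,0]},{"gripper": 0,"delta_pos": [-1,0,0],"dr": [0,0,0]}]'

```text
t: 6.08
ee_pos: [583.0, 53.0, 238.9]
orientation: [1.21, 1.209, -1.211]
ft_force: [0.6, 0.7, -2.2]
width: 33.2
```

```bash
python3 - <<'E'
from h import *
pj()
d=grab('side','s3')
crop('s3',200,120,400,280,3,'c3')
E
```

```text
t 6.08 p [583.   53.  238.9] x [-0.001 -0.    -1.   ] y [ 1.    -0.002 -0.001] F [ 0.6  0.7 -2.2] w 33.2 q [ 0.07  0.36  1.71 -0.    1.07  0.07]
```

View pics/c3.png

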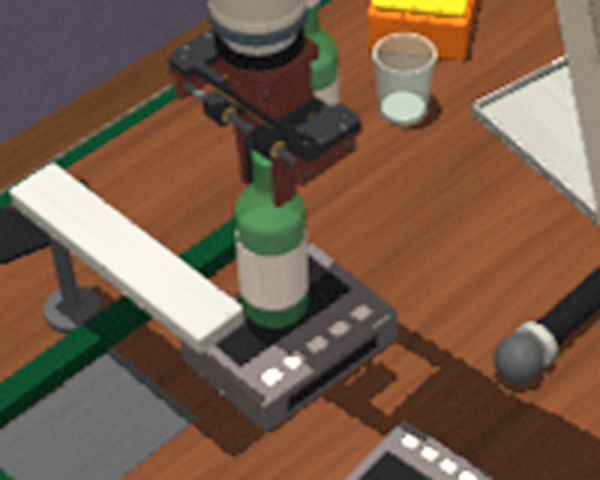

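The width is 33 mm now, so the fingertips sit on the shoulder. The bare neck just fits the pads, so there is little room for error. I'll regrip higher, with the pads fully on the cylindrical lip.

Request:
apply_moves --increments '[{"gripper": 0,"delta_pos": [0.8,0,0],"dr": [0,0,0]},{"gripper": 0,"delta_pos": [1,0,0],"dr": [0,0,0]},{"gripper": 0,"delta_pos": [0.5,0,0],"dr": [0,0,0]},{"gripper": 0,"delta_pos": [0.25,0,0],"dr": [0,0,0]},{"gripper": 0,"delta_pos": [0,0,0],"dr": [0,0,0]}]'

```text
t: 6.55
ee_pos: [583.1, 52.8, 212.8]
orientation: [1.21, 1.208, -1.211]
ft_force: [-2.0, -0.0, 7.1]
width: 33.0
```

Request:
apply_moves --increments '[{"gripper": 55,"delta_pos": [0,0,0],"dr": [0,0,0]},{"gripper": 55,"delta_pos": [0,0,0],"dr": [0,0,0]},{"gripper": 55,"delta_pos": [-0.5,0,0],"dr": [0,0,0]},{"gripper": 55,"delta_pos": [-1,0,0],"dr": [0,0,0]},{"gripper": 55,"delta_pos": [0,0,0],"dr": [0,0,0]}]'

```text
t: 6.97
ee_pos: [584.2, 53.1, 229.6]
orientation: [1.212, 1.207, -1.209]
ft_force: [0.5, 0.3, 0.5]
width: 48.5
```

Request:
apply_moves --increments '[{"gripper": 0,"delta_pos": [0,0,0],"dr": [0,0,0]},{"gripper": 0,"delta_pos": [0,0,0],"dr": [0,0,0]},{"gripper": 0,"delta_pos": [0,0,0],"dr": [0,0,0]},{"gripper": 0,"delta_pos": [0,0,0],"dr": [0,0,0]},{"gripper": 0,"delta_pos": [0,0,0],"dr": [0,0,0]}]'

```text
t: 7.38
ee_pos: [583.0, 53.0, 227.6]
orientation: [1.21, 1.209, -1.211]
ft_force: [-1.3, -0.2, 1.5]
width: 29.9
```

Request:
apply_moves --increments '[{"gripper": 0,"delta_pos": [0,0,0],"dr": [0,0,0]},{"gripper": 0,"delta_pos": [0,0,0],"dr": [0,0,0]},{"gripper": 0,"delta_pos": [-0.5,0,0],"dr": [0,0,0]},{"gripper": 0,"delta_pos": [-1,0,0],"dr": [0,0,0]},{"gripper": 0,"delta_pos": [-1,0,0],"dr": [0,0,0]}]'

```text
t: 7.8
ee_pos: [582.7, 52.9, 253.0]
orientation: [1.21, 1.209, -1.212]
ft_force: [0.9, -0.6, -3.0]
width: 29.7
```

Request:
apply_moves --increments '[{"gripper": 0,"delta_pos": [-1,0,0],"dr": [0,0,0]},{"gripper": 0,"delta_pos": [-1,0,0],"dr": [0,0,0]},{"gripper": 0,"delta_pos": [-1,0,0],"dr": [0,0,0]},{"gripper": 0,"delta_pos": [-1,0,0],"dr": [0,0,0]},{"gripper": 0,"delta_pos": [-0.5,0,0],"dr": [0,0,0]}]'

```text
t: 8.22
ee_pos: [583.7, 53.0, 299.8]
orientation: [1.212, 1.207, -1.209]
ft_force: [0.4, -0.5, -3.1]
width: 29.7
```

```bash
python3 - <<'E'
from h import *
pj()
d=grab('side','s4');w=cloud(d).reshape(-1,3)
for z in range(60,260,20):
    k=(abs(w[:,2]-z)<10)&(abs(w[:,0]-583)<50)&(abs(w[:,1]-53)<50)
    if k.sum(): print(z,k.sum(),w[k].min(0).round(0),w[k].max(0).round(0))
E
```

```text
t 8.22 p [583.7  53.  299.8] x [ 0.002  0.    -1.   ] y [ 1.    -0.002  0.002] F [ 0.4 -0.5 -3.1] w 29.7 q [ 0.07  0.29  1.65 -0.    1.19  0.07]
60 66 [535.   5.  50.] [621. 102.  56.]
120 44 [549.  38. 116.] [601.  86. 129.]
140 103 [547.  36. 130.] [600.  87. 150.]
160 115 [547.  33. 150.] [603.  87. 170.]
180 120 [548.  27. 170.] [600.  89. 190.]
200 116 [547.  28. 190.] [596.  89. 210.]
220 128 [547.  36. 210.] [600.  89. 230.]
240 129 [548.  34. 230.] [598.  90. 250.]
```

Request:
apply_moves --increments '[{"gripper": 0,"delta_pos": [0,0.11,1],"dr": [0,0,0]},{"gripper": 0,"delta_pos": [0,0.11,2],"dr": [0,0,0]},{"gripper": 0,"delta_pos": [0,0.11,3],"dr": [0,0,0]},{"gripper": 0,"delta_pos": [0,0.11,3],"dr": [0,0,0]},{"gripper": 0,"delta_pos": [0,0.11,3],"dr": [0,0,0]}]'

```text
t: 8.68
ee_pos: [587.8, -68.7, 296.9]
orientation: [1.209, 1.21, -1.211]
ft_force: [0.6, 1.1, -2.8]
width: 29.7
```

Request:
apply_moves --increments '[{"gripper": 0,"delta_pos": [0,0.11,3.3],"dr": [0,0,0]},{"gripper": 0,"delta_pos": [0,0.11,3.3],"dr": [0,0,0]},{"gripper": 0,"delta_pos": [0,0.11,3.3],"dr": [0,0,0]},{"gripper": 0,"delta_pos": [0,0.11,3.3],"dr": [0,0,0]},{"gripper": 0,"delta_pos": [0,0.11,3.3],"dr": [0,0,0]}]'

```text
t: 9.1
ee_pos: [592.7, -234.3, 296.8]
orientation: [1.21, 1.209, -1.212]
ft_force: [0.7, -0.3, -2.9]
width: 29.6
```

Request:
apply_moves --increments '[{"gripper": 0,"delta_pos": [0,0.11,3],"dr": [0,0,0]},{"gripper": 0,"delta_pos": [0,0.11,3],"dr": [0,0,0]},{"gripper": 0,"delta_pos": [0,0.11,3],"dr": [0,0,0]},{"gripper": 0,"delta_pos": [0,0.11,3],"dr": [0,0,0]},{"gripper": 0,"delta_pos": [0,0.11,3],"dr": [0,0,0]}]'

```text
t: 9.52
ee_pos: [597.7, -384.1, 296.5]
orientation: [1.211, 1.21, -1.212]
ft_force: [0.1, -0.3, -3.0]
width: 29.6
```

Request:
apply_moves --increments '[{"gripper": 0,"delta_pos": [0,0,2.5],"dr": [0,0,0]},{"gripper": 0,"delta_pos": [0,0,1.5],"dr": [0,0,0]},{"gripper": 0,"delta_pos": [0,0,0.7],"dr": [0,0,0]},{"gripper": 0,"delta_pos": [0,0,0.3],"dr": [0,0,0]},{"gripper": 0,"delta_pos": [0,0,0],"dr": [0,0,0]}]'

```text
t: 9.93
ee_pos: [598.4, -431.8, 297.1]
orientation: [1.211, 1.209, -1.211]
ft_force: [-0.1, 0.1, -3.8]
width: 29.6
```

Request:
apply_moves --increments '[{"gripper": 0,"delta_pos": [1,0,0],"dr": [0,0,0]},{"gripper": 0,"delta_pos": [2,0,0],"dr": [0,0,0]},{"gripper": 0,"delta_pos": [2,0,0],"dr": [0,0,0]},{"gripper": 0,"delta_pos": [2,0,0],"dr": [0,0,0]},{"gripper": 0,"delta_pos": [1,0,0],"dr": [0,0,0]}]'

```text
t: 10.35
ee_pos: [597.8, -429.6, 214.4]
orientation: [1.21, 1.214, -1.211]
ft_force: [-0.6, -0.3, -3.1]
width: 29.7
```

```bash
python3 - <<'E'
from h import *
pj()
d=grab('side','s5');W=cloud(d)
crop('s5',320,60,500,210,3.5,'c4')
E
```

```text
t 10.35 p [ 597.8 -429.6  214.4] x [-0.003  0.003 -1.   ] y [ 1.    -0.    -0.003] F [-0.6 -0.3 -3.1] w 29.7 q [-0.64  0.61  1.36  0.    1.18 -0.64]
```

View pics/c4.png

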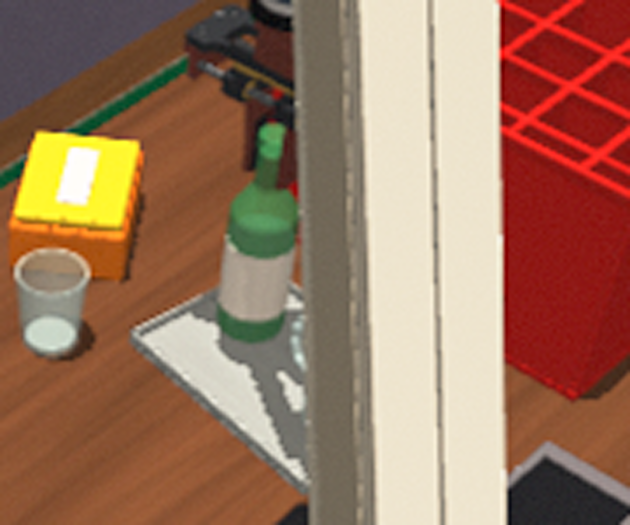

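The bottle is upright above the tray's free half (crop (255,330)) and clear of the tumbler. I'll lower it until it makes contact.

Request:
apply_moves --increments '[{"gripper": 0,"delta_pos": [0.8,0,0],"dr": [0,0,0]},{"gripper": 0,"delta_pos": [0.8,0,0],"dr": [0,0,0]},{"gripper": 0,"delta_pos": [0.5,0,0],"dr": [0,0,0]},{"gripper": 0,"delta_pos": [0.3,0,0],"dr": [0,0,0]},{"gripper": 0,"delta_pos": [0.1,0,0],"dr": [0,0,0]}]'

```text
t: 10.82
ee_pos: [598.6, -432.0, 192.5]
orientation: [1.211, 1.208, -1.211]
ft_force: [0.0, 0.4, -2.9]
width: 29.8
```

Request:
apply_moves --increments '[{"gripper": 0,"delta_pos": [0.1,0,0],"dr": [0,0,0]},{"gripper": 0,"delta_pos": [0.1,0,0],"dr": [0,0,0]},{"gripper": 0,"delta_pos": [0,0,0],"dr": [0,0,0]},{"gripper": 0,"delta_pos": [0,0,0],"dr": [0,0,0]},{"gripper": 0,"delta_pos": [0,0,0],"dr": [0,0,0]}]'

```text
t: 11.23
ee_pos: [598.8, -432.2, 191.0]
orientation: [1.211, 1.208, -1.211]
ft_force: [1.0, -0.5, -3.6]
width: 29.7
```

Request:
apply_moves --increments '[{"gripper": 0,"delta_pos": [0.1,0,0],"dr": [0,0,0]},{"gripper": 0,"delta_pos": [0.1,0,0],"dr": [0,0,0]},{"gripper": 0,"delta_pos": [0.1,0,0],"dr": [0,0,0]},{"gripper": 0,"delta_pos": [0,0,0],"dr": [0,0,0]},{"gripper": 0,"delta_pos": [0,0,0],"dr": [0,0,0]}]'

```text
t: 11.65
ee_pos: [598.6, -432.0, 187.5]
orientation: [1.211, 1.209, -1.211]
ft_force: [0.3, 0.0, -2.6]
width: 29.7
```

Request:
apply_moves --increments '[{"gripper": 0,"delta_pos": [0.1,0,0],"dr": [0,0,0]},{"gripper": 0,"delta_pos": [0,0,0],"dr": [0,0,0]},{"gripper": 0,"delta_pos": [0,0,0],"dr": [0,0,0]},{"gripper": 0,"delta_pos": [0,0,0],"dr": [0,0,0]},{"gripper": 0,"delta_pos": [0,0,0],"dr": [0,0,0]}]'

```text
t: 12.07
ee_pos: [598.6, -432.1, 186.7]
orientation: [1.211, 1.208, -1.211]
ft_force: [-0.3, 0.1, -3.4]
width: 29.9
```

Request:
apply_moves --increments '[{"gripper": 0,"delta_pos": [0.1,0,0],"dr": [0,0,0]},{"gripper": 0,"delta_pos": [0,0,0],"dr": [0,0,0]},{"gripper": 0,"delta_pos": [0,0,0],"dr": [0,0,0]},{"gripper": 0,"delta_pos": [0,0,0],"dr": [0,0,0]},{"gripper": 0,"delta_pos": [0,0,0],"dr": [0,0,0]}]'

```text
t: 12.48
ee_pos: [598.9, -432.4, 186.6]
orientation: [1.21, 1.207, -1.21]
ft_force: [-1.6, -0.2, 5.9]
width: 29.4
```

Request:
apply_moves --increments '[{"gripper": 0,"delta_pos": [0.08,0,0],"dr": [0,0,0]},{"gripper": 0,"delta_pos": [0,0,0],"dr": [0,0,0]},{"gripper": 0,"delta_pos": [0,0,0],"dr": [0,0,0]},{"gripper": 0,"delta_pos": [0,0,0],"dr": [0,0,0]},{"gripper": 0,"delta_pos": [0,0,0],"dr": [0,0,0]}]'

```text
t: 12.9
ee_pos: [599.2, -432.6, 186.5]
orientation: [1.21, 1.206, -1.21]
ft_force: [-2.1, 0.7, 10.1]
width: 29.8
```

Request:
apply_moves --increments '[{"gripper": 0,"delta_pos": [-0.1,0,0],"dr": [0,0,0]},{"gripper": 100,"delta_pos": [0,0,0],"dr": [0,0,0]},{"gripper": 100,"delta_pos": [0,0,0],"dr": [0,0,0]},{"gripper": 100,"delta_pos": [0,0,0],"dr": [0,0,0]},{"gripper": 100,"delta_pos": [0,0,0],"dr": [0,0,0]}]'

```text
t: 13.32
ee_pos: [598.6, -431.9, 185.4]
orientation: [1.211, 1.209, -1.211]
ft_force: [-0.2, -0.3, 0.7]
width: 53.2
```

Request:
apply_moves --increments '[{"gripper": 100,"delta_pos": [0,0,0],"dr": [0,0,0]},{"gripper": 100,"delta_pos": [0,0,0],"dr": [0,0,0]},{"gripper": 100,"delta_pos": [-0.5,0,0],"dr": [0,0,0]},{"gripper": 100,"delta_pos": [-1.5,0,0],"dr": [0,0,0]},{"gripper": 100,"delta_pos": [-2,0,0],"dr": [0,0,0]}]'

```text
t: 13.73
ee_pos: [597.9, -431.5, 225.5]
orientation: [1.211, 1.211, -1.212]
ft_force: [-0.3, 0.3, 0.3]
width: 85.6
```

Request:
apply_moves --increments '[{"gripper": 100,"delta_pos": [-2,0,0],"dr": [0,0,0]},{"gripper": 100,"delta_pos": [-2,0,0],"dr": [0,0,0]},{"gripper": 100,"delta_pos": [-2,0,0],"dr": [0,0,0]},{"gripper": 100,"delta_pos": [-2,0,0],"dr": [0,0,0]},{"gripper": 100,"delta_pos": [0,0,0],"dr": [-0.022,0,0]}]'

```text
t: 14.15
ee_pos: [600.5, -433.4, 312.7]
orientation: [1.194, 1.209, -1.191]
ft_force: [0.7, -0.5, 0.9]
width: 87.8
```

```bash
python3 - <<'E'
from h import *
pj();plan([572,-92,300],tool(0.022),100)
d=grab('top','t2');W=cloud(d)
# corner and console refits
def rect(h0,h1,box):
    x0,y0,x1,y1=box;w=W[y0:y1,x0:x1].reshape(-1,3);w=w[(w[:,2]>h0)&(w[:,2]<h1)]
    r=cv2.minAreaRect(w[:,:2].astype(np.float32));return len(w),cv2.boxPoints(r).round(1).tolist()
print(rect(38,52,(285,180,360,240)))
# rail faces: fit lines to edge pixels by colour (green)
im=d['img'].astype(int);g=(im[:,:,1]>im[:,:,0]+25)&(im[:,:,1]>im[:,:,2]+8)
K=[]
for v in range(175,230):
    u=np.where(g[v,200:235])[0]+200
    if len(u)>4: K.append(at_h(d,u.max()+.5,v,25)[:2])
K=np.array(K);p=np.polyfit(K[:,0],K[:,1],1);print('side rail inner y= ',p,np.std(K[:,1]-np.polyval(p,K[:,0])))
L=[]
for u in list(range(226,264))+list(range(292,350)):
    v=np.where(g[150:175,u])[0]+150
    if len(v)>3: L.append(at_h(d,u,v.max()+.5,25)[:2])
L=np.array(L);q=np.polyfit(L[:,1],L[:,0],1);print('back rail inner x= ',q,np.std(L[:,0]-np.polyval(q,L[:,1])))
y=(p[0]*q[1]+p[1])/(1-p[0]*q[0]);print('corner',np.polyval(q,y),y)
crop('t2',180,120,520,280,2.3,'c5')
E
```

```text
t 14.15 p [ 600.5 -433.4  312.7] x [ 0.007 -0.005 -1.   ] y [1.    0.02  0.007] F [ 0.7 -0.5  0.9] w 87.8 q [-0.64  0.53  1.27  0.    1.33 -0.66]
from [ 600.5 -433.4  312.7] total cm [  1.07  -2.16 -34.2 ] dr [-0.002  0.006 -0.007] rows 9 each [ 0.12 -0.24 -3.8 ] [-0.0002  0.0006 -0.0008]
(2242, [[504.29998779296875, -44.79999923706055], [635.7000122070312, -49.599998474121094], [642.4000244140625, 130.10000610351562], [511.0, 135.0]])
side rail inner y=  [-8.30682160e-04  3.47201657e+02] 0.882152780285334
back rail inner x=  [-1.50768432e-02  7.07412884e+02] 0.7252754077475699
corner 702.186973533609 346.6183629149758
```

View pics/c5.png

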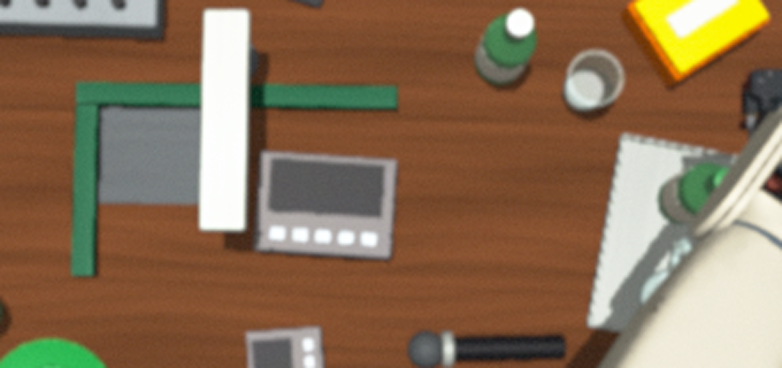

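The bottle stands upright on the tray (crop (690,190)). The console (325,205) is undisturbed. The corner is at about (703,350) with yaw about 0.015. Next I'll go to the console's right side.

Request:
apply_moves --increments '[{"gripper": 100,"delta_pos": [0.1,-0.22,-3.42],"dr": [0,0,0]},{"gripper": 100,"delta_pos": [0.1,-0.22,-3.42],"dr": [0,0,0]},{"gripper": 100,"delta_pos": [0.1,-0.22,-3.42],"dr": [0,0,0]},{"gripper": 100,"delta_pos": [0.1,-0.22,-3.42],"dr": [0,0,0]},{"gripper": 100,"delta_pos": [0.1,-0.22,-3.42],"dr": [0,0,0]}]'

```text
t: 14.62
ee_pos: [583.2, -259.6, 299.7]
orientation: [1.194, 1.22, -1.195]
ft_force: [0.1, 0.3, 0.1]
width: 88.3
```

Request:
apply_moves --increments '[{"gripper": 100,"delta_pos": [0.1,-0.22,-3.42],"dr": [0,0,0]},{"gripper": 100,"delta_pos": [0.1,-0.22,-3.42],"dr": [0,0,0]},{"gripper": 100,"delta_pos": [0.1,-0.22,-3.42],"dr": [0,0,0]},{"gripper": 100,"delta_pos": [0.1,-0.22,-3.42],"dr": [0,0,0]},{"gripper": 100,"delta_pos": [0.1,-0.22,-3.42],"dr": [0.005,0,0]}]'

```text
t: 15.03
ee_pos: [568.8, -88.9, 295.0]
orientation: [1.198, 1.218, -1.199]
ft_force: [0.5, 0.5, 1.0]
width: 87.7
```

Request:
apply_moves --increments '[{"gripper": 100,"delta_pos": [3,0,0],"dr": [0,0,0]},{"gripper": 100,"delta_pos": [3,0,0],"dr": [0,0,0]},{"gripper": 100,"delta_pos": [3,0,0],"dr": [0,0,0]},{"gripper": 100,"delta_pos": [3,0,0],"dr": [0,0,0]},{"gripper": 100,"delta_pos": [3,0,0],"dr": [0,0,0]}]'

```text
t: 15.45
ee_pos: [569.0, -90.2, 144.0]
orientation: [1.197, 1.217, -1.198]
ft_force: [0.2, -0.3, -0.5]
width: 87.8
```

Request:
apply_moves --increments '[{"gripper": 100,"delta_pos": [3,0,0],"dr": [0,0,0]},{"gripper": 100,"delta_pos": [3,0,0],"dr": [0,0,0]},{"gripper": 100,"delta_pos": [3,0,0],"dr": [0,0,0]},{"gripper": 100,"delta_pos": [1,0,0],"dr": [0,0,0]},{"gripper": 100,"delta_pos": [0,0,0],"dr": [0,0,0]}]'

```text
t: 15.87
ee_pos: [567.2, -90.1, 42.9]
orientation: [1.196, 1.222, -1.202]
ft_force: [0.3, -0.4, -0.4]
width: 87.9
```

```bash
python3 - <<'E'
from h import *
pj();plan([573,-92,23],tool(0.015),100)
E
```

```text
t 15.87 p [567.2 -90.1  42.9] x [-0.006  0.001 -1.   ] y [ 1.     0.015 -0.006] F [ 0.3 -0.4 -0.4] w 87.9 q [-0.18  0.62  1.83 -0.    0.69 -0.19]
from [567.2 -90.1  42.9] total cm [1.99 0.59 0.2 ] dr [ 0.    -0.001  0.006] rows 1 each [1.99 0.59 0.2 ] [ 0.0003 -0.0012  0.0063]
```

Request:
apply_moves --increments '[{"gripper": 100,"delta_pos": [1,0.3,0],"dr": [0,0,0]},{"gripper": 100,"delta_pos": [1,0.3,0],"dr": [0,0,0]},{"gripper": 100,"delta_pos": [0,0,-1],"dr": [0,0,0]},{"gripper": 100,"delta_pos": [0,0,-1],"dr": [0,0,0]},{"gripper": 100,"delta_pos": [0,0,-1],"dr": [0,0,0]}]'

```text
t: 16.28
ee_pos: [575.9, -59.6, 26.6]
orientation: [1.199, 1.215, -1.197]
ft_force: [4.0, -5.4, -2.5]
width: 88.0
```

Request:
apply_moves --increments '[{"gripper": 100,"delta_pos": [0,0,-1],"dr": [0,0,0]},{"gripper": 100,"delta_pos": [0,0,-1],"dr": [0,0,0]},{"gripper": 100,"delta_pos": [0,0,-1],"dr": [0,0,0]},{"gripper": 100,"delta_pos": [0,0,-1],"dr": [0,0,0]},{"gripper": 100,"delta_pos": [0,0,-1],"dr": [0,0,0]}]'

```text
t: 16.7
ee_pos: [575.1, -9.8, 26.7]
orientation: [1.197, 1.215, -1.197]
ft_force: [-0.1, -6.2, 1.6]
width: 87.8
```

Request:
apply_moves --increments '[{"gripper": 100,"delta_pos": [0,0,-1.2],"dr": [0,0,0]},{"gripper": 100,"delta_pos": [0,0,-1.2],"dr": [0,0,0]},{"gripper": 100,"delta_pos": [0,0,-1.2],"dr": [0,0,0]},{"gripper": 100,"delta_pos": [0,0,-1],"dr": [0,0,0]},{"gripper": 100,"delta_pos": [0,0,-0.6],"dr": [0,0,0]}]'

```text
t: 17.12
ee_pos: [574.0, 42.7, 26.7]
orientation: [1.197, 1.216, -1.196]
ft_force: [-0.2, -7.3, 1.9]
width: 87.7
```

```bash
cat >> h.py <<'E'
def cons(tag,grabit=True):
    "console top rectangle from both cameras' clouds near expected place"
    out=[]
    for c in('top','side'):
        d=grab(c,tag+c[0]);W=cloud(d);im=d['img'].astype(int)
        n=np.isfinite(W[...,2]);g=(im[...,1]>im[...,0]+20)
        m=n&(W[...,2]>39)&(W[...,2]<51)&(W[...,0]>480)&(W[...,0]<715)&(W[...,1]>-70)&(W[...,1]<365)&~g
        m=cv2.morphologyEx(m.astype(np.uint8),cv2.MORPH_OPEN,np.ones((2,2)))>0
        w=W[m];r=cv2.minAreaRect(w[:,:2].astype(np.float32));print(c,len(w),cv2.boxPoints(r).round(0).tolist(),np.round(r[0],1),np.round(r[1],0),round(r[2],2));out.append(w)
    return out
E
python3 - <<'E'
from h import *
pj();cons('u1')
E
```

```text
t 17.12 p [574.   42.7  26.7] x [ 0.001 -0.001 -1.   ] y [1.    0.017 0.001] F [-0.2 -7.3  1.9] w 87.7 q [ 0.05  0.65  1.84 -0.    0.65  0.04]
top 647 [[428.0, 140.0], [556.0, 37.0], [630.0, 129.0], [502.0, 232.0]] [528.8 134.4] [118. 164.] 51.1
side 1991 [[500.0, 222.0], [642.0, 14.0], [734.0, 76.0], [592.0, 285.0]] [616.9 149.3] [111. 252.] 34.25
```

Request:
apply_moves --increments '[{"gripper": 100,"delta_pos": [0,0,1],"dr": [0,0,0]},{"gripper": 100,"delta_pos": [0,0,1],"dr": [0,0,0]},{"gripper": 100,"delta_pos": [0,0,0],"dr": [0,0.1,0]},{"gripper": 100,"delta_pos": [0,0,0],"dr": [0,0.1,0]},{"gripper": 100,"delta_pos": [0,0,0],"dr": [0,0.1,0]}]'

```text
t: 17.63
ee_pos: [574.8, 20.9, 26.7]
orientation: [1.419, 1.436, -1.037]
ft_force: [-0.2, 0.8, -0.5]
width: 87.8
```

Request:
apply_moves --increments '[{"gripper": 100,"delta_pos": [0,0,0],"dr": [0,0.1,0]},{"gripper": 100,"delta_pos": [0,0,0],"dr": [0,0.1,0]},{"gripper": 100,"delta_pos": [0,0,0],"dr": [0,0.1,0]},{"gripper": 100,"delta_pos": [0,0,0],"dr": [0,0.1,0]},{"gripper": 100,"delta_pos": [0,0,0],"dr": [0,0.1,0]}]'

```text
t: 18.05
ee_pos: [574.7, 19.7, 26.6]
orientation: [1.76, 1.78, -0.706]
ft_force: [-0.0, 0.6, -1.3]
width: 88.1
```

```bash
python3 - <<'E'
from h import *
pj();T=tool(0.015,0.8,np.pi/2+.015);plan([573,25,23],T,100)
d=grab('side','s6');crop('s6',150,120,450,320,2.6,'c6')
E
```

```text
t 18.05 p [574.7  19.7  26.6] x [-0.007  0.721 -0.693] y [1.    0.012 0.003] F [-0.   0.6 -1.3] w 88.1 q [-0.35  0.84  1.75  0.86  1.1  -0.99]
from [574.7  19.7  26.6] total cm [ 0.63 -0.16 -0.11] dr [ 0.    -0.005 -0.004] rows 1 each [ 0.63 -0.16 -0.11] [ 0.0003 -0.0048 -0.0039]
```

View pics/c6.png

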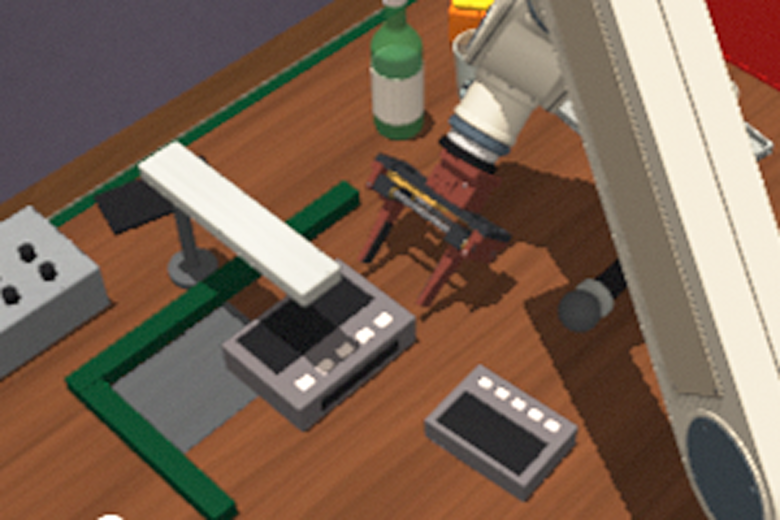

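The gripper is tilted at the console's right (crop (440,220)), well clear of the light bar (240,225). I'll push left.

Request:
apply_moves --increments '[{"gripper": 100,"delta_pos": [1.14,0,-0.54],"dr": [0,0,0]},{"gripper": 100,"delta_pos": [0.86,0,-0.83],"dr": [0,0,0]},{"gripper": 100,"delta_pos": [0.86,0,-0.83],"dr": [0,0,0]},{"gripper": 100,"delta_pos": [0.86,0,-0.83],"dr": [0,0,0]},{"gripper": 100,"delta_pos": [0.86,0,-0.83],"dr": [0,0,0]}]'

```text
t: 18.52
ee_pos: [573.1, 83.2, 22.0]
orientation: [1.752, 1.78, -0.712]
ft_force: [-1.0, -2.8, -2.6]
width: 87.8
```

Request:
apply_moves --increments '[{"gripper": 100,"delta_pos": [0.86,0,-0.83],"dr": [0,0,0]},{"gripper": 100,"delta_pos": [0.86,0,-0.83],"dr": [0,0,0]},{"gripper": 100,"delta_pos": [0.72,0,-0.69],"dr": [0,0,0]},{"gripper": 100,"delta_pos": [0.5,0,-0.48],"dr": [0,0,0]},{"gripper": 100,"delta_pos": [0,0,0],"dr": [0,0,0]}]'

```text
t: 18.93
ee_pos: [572.2, 124.1, 21.9]
orientation: [1.753, 1.784, -0.71]
ft_force: [0.2, 0.2, -0.7]
width: 87.9
```

```bash
python3 - <<'E'
from h import *
pj();T=tool(0.015,0.8,np.pi/2+.015);plan([573,153,23],T,100);cons('u2')
E
```

```text
t 18.93 p [572.2 124.1  21.9] x [-0.012  0.718 -0.696] y [ 1.     0.017 -0.   ] F [ 0.2  0.2 -0.7] w 87.9 q [-0.18  0.83  1.8   0.99  1.   -0.97]
from [572.2 124.1  21.9] total cm [ 2.    0.13 -2.09] dr [ 0.001 -0.001  0.002] rows 1 each [ 2.    0.13 -2.09] [ 0.0009 -0.0013  0.0016]
top 1276 [[406.0, 203.0], [533.0, 98.0], [627.0, 210.0], [500.0, 315.0]] [516.4 206.5] [146. 165.] 50.23
side 2283 [[498.0, 319.0], [500.0, 78.0], [630.0, 79.0], [628.0, 321.0]] [564.2 199.4] [130. 241.] 0.57
```

Request:
apply_moves --increments '[{"gripper": 100,"delta_pos": [0.4,0,-0.38],"dr": [0,0,0]},{"gripper": 100,"delta_pos": [0.5,0,-0.5],"dr": [0,0,0]},{"gripper": 100,"delta_pos": [0.5,0,-0.5],"dr": [0,0,0]},{"gripper": 100,"delta_pos": [0.4,0,-0.4],"dr": [0,0,0]},{"gripper": 100,"delta_pos": [0,0,0],"dr": [0,0,0]}]'

```text
t: 19.45
ee_pos: [572.6, 147.4, 21.8]
orientation: [1.755, 1.78, -0.712]
ft_force: [0.5, -1.0, 0.3]
width: 88.0
```

```bash
python3 - <<'E'
from h import *
pj();ws=cons('u3')
w=ws[1];w=w[w[:,1]>170]
r=cv2.minAreaRect(w[:,:2].astype(np.float32));print(r,cv2.boxPoints(r).round(0).tolist())
a=cv2.imread('pics/u3s.png')[190:330,150:370];b=cv2.imread('pics/u3t.png')[140:280,200:420]
cv2.imwrite('pics/c7.png',cv2.resize(np.vstack([a,b]),None,fx=2.1,fy=2.1,interpolation=2))
E
```

```text
t 19.45 p [572.6 147.4  21.8] x [-0.01   0.717 -0.697] y [1.    0.014 0.   ] F [ 0.5 -1.   0.3] w 88.0 q [-0.14  0.83  1.81  1.02  0.98 -0.96]
top 1495 [[466.0, 94.0], [505.0, 74.0], [635.0, 328.0], [596.0, 348.0]] [550.4 211.2] [285.  44.] 62.81
side 2340 [[498.0, 339.0], [508.0, 88.0], [637.0, 94.0], [627.0, 344.0]] [567.4 216.2] [129. 251.] 2.36
((564.9244384765625, 256.23626708984375), (129.69265747070312, 172.90199279785156), 0.9916018843650818) [[499.0, 342.0], [502.0, 169.0], [631.0, 171.0], [628.0, 344.0]]
```

View pics/c7.png

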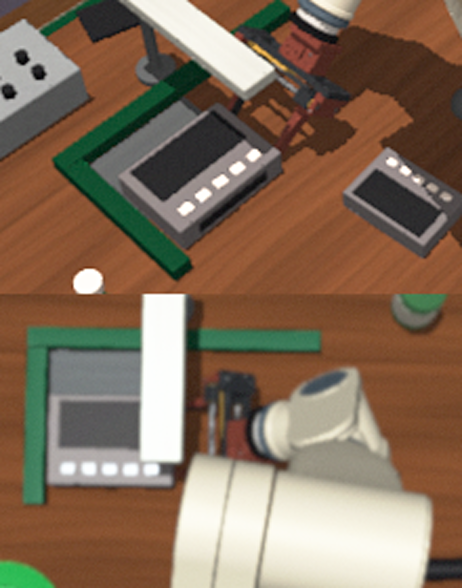

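The console sits left in the corner, about 7 mm from the side rail (it slid a little) and parallel to it; the bar was not touched. For the push to the back I'll use an upright gripper, closed, with the jaws along x. Its narrow side (75 mm) fits left of the bar at y about 252.

Request:
apply_moves --increments '[{"gripper": 100,"delta_pos": [-0.7,0,0.7],"dr": [0,0,0]},{"gripper": 100,"delta_pos": [-1.44,0,1.4],"dr": [0,0,0]},{"gripper": 100,"delta_pos": [-1.44,0,1.4],"dr": [0,0,0]},{"gripper": 100,"delta_pos": [-1.44,0,1.4],"dr": [0,0,0]},{"gripper": 100,"delta_pos": [-1.44,0,1.4],"dr": [0,0,0]}]'

```text
t: 19.97
ee_pos: [573.3, 55.5, 21.5]
orientation: [1.755, 1.782, -0.712]
ft_force: [-0.3, 1.1, 0.6]
width: 87.4
```

Request:
apply_moves --increments '[{"gripper": 0,"delta_pos": [-0.5,0,0],"dr": [0,-0.1,0]},{"gripper": 0,"delta_pos": [-0.5,0,0],"dr": [0,-0.1,0]},{"gripper": 0,"delta_pos": [-0.5,0,0],"dr": [0,-0.1,0]},{"gripper": 0,"delta_pos": [-0.5,0,0],"dr": [0,-0.1,0]},{"gripper": 0,"delta_pos": [-0.5,0,0],"dr": [0,-0.1,0]}]'

```text
t: 20.38
ee_pos: [574.2, 41.6, 42.7]
orientation: [1.413, 1.43, -1.045]
ft_force: [-0.4, 0.2, 0.3]
width: 57.9
```

Request:
apply_moves --increments '[{"gripper": 0,"delta_pos": [-0.5,0,0],"dr": [0,-0.1,0]},{"gripper": 0,"delta_pos": [-0.5,0,0],"dr": [0,-0.1,0]},{"gripper": 0,"delta_pos": [-0.5,0,0],"dr": [0,-0.1,0]},{"gripper": 0,"delta_pos": [-3,0,0],"dr": [0,0,0]},{"gripper": 0,"delta_pos": [-3,0,0],"dr": [0,0,0]}]'

```text
t: 20.8
ee_pos: [572.2, 40.6, 116.2]
orientation: [1.193, 1.219, -1.201]
ft_force: [0.5, 0.3, 0.1]
width: 24.7
```

Request:
apply_moves --increments '[{"gripper": 0,"delta_pos": [-3,0,0],"dr": [0,0,0]},{"gripper": 0,"delta_pos": [-3,0,0],"dr": [0,0,0]},{"gripper": 0,"delta_pos": [-3,0,0],"dr": [0,0,0]},{"gripper": 0,"delta_pos": [-3,0,0],"dr": [0,0,0]},{"gripper": 0,"delta_pos": [-3,0,0],"dr": [0,0,0]}]'

```text
t: 21.22
ee_pos: [573.2, 39.1, 268.1]
orientation: [1.198, 1.216, -1.2]
ft_force: [0.3, -0.4, -0.7]
width: 0.1
```

```bash
python3 - <<'E'
from h import *
pj();plan([448,252,250],tool(0.015),0)
d=grab('side','u4s');W=cloud(d)
m=(W[...,2]>39)&(W[...,2]<51)&(W[...,0]>480)&(W[...,0]<715)&(W[...,1]>100)&(W[...,1]<350)
r=cv2.minAreaRect(W[m][:,:2].astype(np.float32));print(r,cv2.boxPoints(r).round(0).tolist())
E
```

```text
t 21.22 p [573.2  39.1 268.1] x [-0.001 -0.001 -1.   ] y [ 1.     0.014 -0.001] F [ 0.3 -0.4 -0.7] w 0.1 q [ 0.05  0.31  1.71 -0.    1.13  0.03]
from [573.2  39.1 268.1] total cm [  1.81 -12.21 -21.46] dr [-0.001  0.001  0.001] rows 7 each [ 0.26 -1.74 -3.07] [-0.0001  0.0001  0.0002]
((566.673583984375, 251.9361572265625), (183.06390380859375, 136.49468994140625), 89.4417495727539) [[498.0, 161.0], [634.0, 160.0], [636.0, 343.0], [499.0, 344.0]]
```

Request:
apply_moves --increments '[{"gripper": 0,"delta_pos": [0.2,-1.74,-3.06],"dr": [0,0,0]},{"gripper": 0,"delta_pos": [0.2,-1.74,-3.06],"dr": [0,0,0]},{"gripper": 0,"delta_pos": [0.2,-1.74,-3.06],"dr": [0,0,0]},{"gripper": 0,"delta_pos": [0.2,-1.74,-3.06],"dr": [0,0,0]},{"gripper": 0,"delta_pos": [0.2,-1.74,-3.06],"dr": [0,0,0]}]'

```text
t: 21.68
ee_pos: [483.5, 191.9, 256.4]
orientation: [1.198, 1.216, -1.2]
ft_force: [-0.7, 0.4, -0.3]
width: 0.3
```

Request:
apply_moves --increments '[{"gripper": 0,"delta_pos": [0.2,-1.74,-3.06],"dr": [0,0,0]},{"gripper": 0,"delta_pos": [0.2,-1.74,-3.06],"dr": [0,0,0]},{"gripper": 0,"delta_pos": [2,0,0],"dr": [0,0,0]},{"gripper": 0,"delta_pos": [3,0,0],"dr": [0,0,0]},{"gripper": 0,"delta_pos": [3,0,0],"dr": [0,0,0]}]'

```text
t: 22.1
ee_pos: [449.1, 252.8, 172.4]
orientation: [1.199, 1.216, -1.196]
ft_force: [0.6, 0.3, -0.4]
width: 0.7
```

Request:
apply_moves --increments '[{"gripper": 0,"delta_pos": [3,0,0],"dr": [0,0,0]},{"gripper": 0,"delta_pos": [3,0,0],"dr": [0,0,0]},{"gripper": 0,"delta_pos": [3,0,0],"dr": [0,0,0]},{"gripper": 0,"delta_pos": [2,0,0],"dr": [0,0,0]},{"gripper": 0,"delta_pos": [1,0,0],"dr": [0,0,0]}]'

```text
t: 22.52
ee_pos: [447.4, 250.9, 49.8]
orientation: [1.195, 1.217, -1.203]
ft_force: [-0.2, -0.2, -0.4]
width: 0.7
```

```bash
python3 - <<'E'
from h import *
pj();plan([455,252,24],tool(0.015),0)
E
```

```text
t 22.52 p [447.4 250.9  49.8] x [-0.004 -0.003 -1.   ] y [ 1.     0.014 -0.004] F [-0.2 -0.2 -0.4] w 0.7 q [ 0.49  0.55  1.97 -0.    0.62  0.47]
from [447.4 250.9  49.8] total cm [ 2.58  0.78 -0.11] dr [-0.001  0.003  0.004] rows 1 each [ 2.58  0.78 -0.11] [-0.0008  0.0026  0.0044]
```

Request:
apply_moves --increments '[{"gripper": 0,"delta_pos": [1.3,0,0],"dr": [0,0,0]},{"gripper": 0,"delta_pos": [1.3,0,0],"dr": [0,0,0]},{"gripper": 0,"delta_pos": [0,1.3,0],"dr": [0,0,0]},{"gripper": 0,"delta_pos": [0,1.3,0],"dr": [0,0,0]},{"gripper": 0,"delta_pos": [0,0.8,0],"dr": [0,0,0]}]'

```text
t: 22.93
ee_pos: [484.5, 252.9, 27.0]
orientation: [1.199, 1.215, -1.198]
ft_force: [0.9, 0.0, -0.1]
width: 1.0
```

Request:
apply_moves --increments '[{"gripper": 0,"delta_pos": [0,0.8,0],"dr": [0,0,0]},{"gripper": 0,"delta_pos": [0,0.8,0],"dr": [0,0,0]},{"gripper": 0,"delta_pos": [0,0.8,0],"dr": [0,0,0]},{"gripper": 0,"delta_pos": [0,0.8,0],"dr": [0,0,0]},{"gripper": 0,"delta_pos": [0,0.5,0],"dr": [0,0,0]}]'

```text
t: 23.35
ee_pos: [517.5, 252.8, 26.8]
orientation: [1.194, 1.219, -1.203]
ft_force: [-9.6, 0.3, 9.1]
width: 0.5
```

```bash
python3 - <<'E'
from h import *
pj()
d=grab('side','u5s');W=cloud(d)
m=(W[...,2]>39)&(W[...,2]<51)&(W[...,0]>480)&(W[...,0]<715)&(W[...,1]>120)&(W[...,1]<350)
r=cv2.minAreaRect(W[m][:,:2].astype(np.float32));print(r,cv2.boxPoints(r).round(0).tolist())
a=cv2.imread('pics/u5s.png')[190:310,150:370]
cv2.imwrite('pics/c8.png',cv2.resize(a,None,fx=3,fy=3,interpolation=2))
E
```

```text
t 23.35 p [517.5 252.8  26.8] x [-0.006 -0.002 -1.   ] y [ 1.     0.015 -0.006] F [-9.6  0.3  9.1] w 0.5 q [0.43 0.65 1.83 0.   0.66 0.42]
((583.0444946289062, 250.975830078125), (153.8212127685547, 181.7978057861328), 0.24537862837314606) [[506.0, 342.0], [507.0, 160.0], [660.0, 160.0], [660.0, 342.0]]
```

View pics/c8.png

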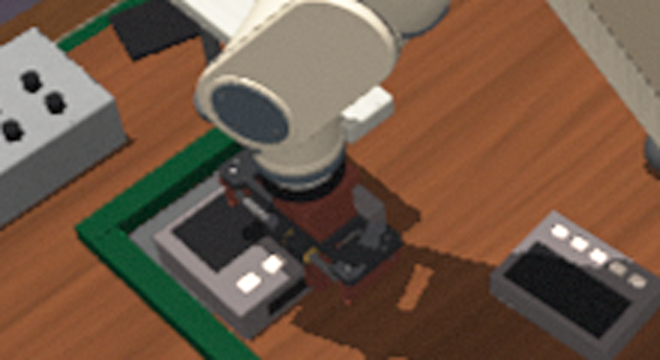

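```bash
python3 - <<'E'
from h import *
for tag in('u5s','u1s','s6'):
    W=cloud(load(tag)).reshape(-1,3)
    if tag!='u5s': continue
    for z in range(60,340,20):
        k=(abs(W[:,2]-z)<10)&(W[:,0]>400)&(W[:,0]<640)&(W[:,1]>205)&(W[:,1]<350)
        if k.sum()>3: print(tag,z,k.sum(),np.percentile(W[k],1,axis=0).round(0),np.percentile(W[k],99,axis=0).round(0))
# upright reference: tool at (583,53,~300): relative heights
o=(583.7,53,299.8);W=cloud(load('s4')).reshape(-1,3)
for dz in range(40,300,20):
    k=(abs(W[:,2]-o[2]-dz)<10)&(abs(W[:,0]-o[0])<130)&(abs(W[:,1]-o[1])<130)
    if k.sum()>3: print('ref',dz,k.sum(),(np.percentile(W[k],1,axis=0)-o).round(0),(np.percentile(W[k],99,axis=0)-o).round(0))
E
```

```text
u5s 60 87 [506. 246.  50.] [634. 338.  65.]
u5s 100 72 [435. 221.  97.] [596. 288. 110.]
u5s 120 278 [430. 228. 110.] [600. 288. 130.]
u5s 140 617 [428. 222. 132.] [605. 287. 150.]
u5s 160 93 [475. 232. 151.] [530. 278. 170.]
u5s 180 133 [475. 219. 170.] [514. 287. 190.]
u5s 200 201 [477. 225. 190.] [533. 291. 208.]
u5s 220 104 [478. 225. 216.] [528. 293. 230.]
u5s 240 172 [478. 221. 231.] [529. 293. 250.]
u5s 260 104 [479. 229. 250.] [529. 304. 269.]
u5s 280 27 [479. 238. 270.] [510. 314. 290.]
u5s 300 114 [461. 290. 291.] [528. 322. 310.]
u5s 320 185 [448. 287. 310.] [534. 325. 330.]
ref 40 101 [-29.  -4.  30.] [27. 16. 50.]
ref 60 37 [-32.  -5.  51.] [29. 14. 68.]
ref 80 289 [-84. -29.  73.] [76. 35. 90.]
ref 100 388 [-90. -27.  90.] [ 83.  35. 110.]
ref 120 718 [-91. -30. 111.] [ 87.  34. 129.]
ref 140 142 [-45. -19. 130.] [ 14.  26. 150.]
ref 160 260 [-44. -31. 151.] [ 11.  38. 170.]
ref 180 197 [-40. -26. 170.] [ 23.  38. 189.]
ref 200 236 [-42. -23. 191.] [ 20.  41. 210.]
ref 220 261 [-41. -22. 210.] [ 16.  40. 230.]
ref 240 147 [-40.  -2. 230.] [ 26.  43. 245.]
ref 260 55 [-34.  55. 259.] [ 23.  62. 269.]
ref 280 246 [-84.  52. 271.] [ 32.  64. 290.]
```

The wrist housing only widens 260 mm above the TCP, at z about 285, well over the bar. Within the bar's height there are about 15 mm of clearance. I'll carry on.

Request:
apply_moves --increments '[{"gripper": 0,"delta_pos": [0,0.7,0],"dr": [0,0,0]},{"gripper": 0,"delta_pos": [0,0.7,0],"dr": [0,0,0]},{"gripper": 0,"delta_pos": [0,0.7,0],"dr": [0,0,0]},{"gripper": 0,"delta_pos": [0,0.7,0],"dr": [0,0,0]},{"gripper": 0,"delta_pos": [0,0.4,0],"dr": [0,0,0]}]'

```text
t: 23.82
ee_pos: [549.9, 253.4, 26.7]
orientation: [1.195, 1.218, -1.203]
ft_force: [-9.5, 0.6, 7.0]
width: 0.6
```

Request:
apply_moves --increments '[{"gripper": 0,"delta_pos": [0,0.2,0],"dr": [0,0,0]},{"gripper": 0,"delta_pos": [0,0.2,0],"dr": [0,0,0]},{"gripper": 0,"delta_pos": [0,0.1,0],"dr": [0,0,0]},{"gripper": 0,"delta_pos": [0,0,0],"dr": [0,0,0]},{"gripper": 0,"delta_pos": [0,0,0],"dr": [0,0,0]}]'

```text
t: 24.23
ee_pos: [554.1, 253.3, 26.7]
orientation: [1.195, 1.219, -1.203]
ft_force: [-8.9, -0.1, 6.5]
width: 0.9
```

Request:
apply_moves --increments '[{"gripper": 0,"delta_pos": [0,0.15,0],"dr": [0,0,0]},{"gripper": 0,"delta_pos": [0,0.15,0],"dr": [0,0,0]},{"gripper": 0,"delta_pos": [0,0,0],"dr": [0,0,0]},{"gripper": 0,"delta_pos": [0,0,0],"dr": [0,0,0]},{"gripper": 0,"delta_pos": [0,0,0],"dr": [0,0,0]}]'

```text
t: 24.65
ee_pos: [557.2, 253.4, 26.7]
orientation: [1.195, 1.219, -1.203]
ft_force: [-9.5, -0.4, 6.2]
width: 0.3
```

Request:
apply_moves --increments '[{"gripper": 0,"delta_pos": [0,0.1,0],"dr": [0,0,0]},{"gripper": 0,"delta_pos": [0,0.1,0],"dr": [0,0,0]},{"gripper": 0,"delta_pos": [0,0,0],"dr": [0,0,0]},{"gripper": 0,"delta_pos": [0,0,0],"dr": [0,0,0]},{"gripper": 0,"delta_pos": [0,0,0],"dr": [0,0,0]}]'

```text
t: 25.07
ee_pos: [559.0, 253.4, 26.7]
orientation: [1.194, 1.219, -1.203]
ft_force: [-8.9, -0.4, 6.4]
width: 0.5
```

Request:
apply_moves --increments '[{"gripper": 0,"delta_pos": [0,0.1,0],"dr": [0,0,0]},{"gripper": 0,"delta_pos": [0,0.1,0],"dr": [0,0,0]},{"gripper": 0,"delta_pos": [0,0,0],"dr": [0,0,0]},{"gripper": 0,"delta_pos": [0,0,0],"dr": [0,0,0]},{"gripper": 0,"delta_pos": [0,0,0],"dr": [0,0,0]}]'

```text
t: 25.48
ee_pos: [561.0, 253.5, 26.7]
orientation: [1.194, 1.219, -1.203]
ft_force: [-9.2, -0.4, 7.4]
width: 0.6
```

Request:
apply_moves --increments '[{"gripper": 0,"delta_pos": [0,0.1,0],"dr": [0,0,0]},{"gripper": 0,"delta_pos": [0,0.1,0],"dr": [0,0,0]},{"gripper": 0,"delta_pos": [0,0,0],"dr": [0,0,0]},{"gripper": 0,"delta_pos": [0,0,0],"dr": [0,0,0]},{"gripper": 0,"delta_pos": [0,0,0],"dr": [0,0,0]}]'

```text
t: 25.9
ee_pos: [563.0, 253.5, 26.7]
orientation: [1.194, 1.219, -1.203]
ft_force: [-9.4, -0.9, 6.0]
width: 0.8
```

```bash
python3 - <<'E'
from h import *
pj()
d=grab('side','u6s');W=cloud(d)
m=(W[...,2]>39)&(W[...,2]<51)&(W[...,0]>480)&(W[...,0]<715)&(W[...,1]>120)&(W[...,1]<365)
w=W[m]
for y in range(150,350,15):
    k=w[abs(w[:,1]-y)<7]
    if len(k)>3: print(y,len(k),k[:,0].min().round(),k[:,0].max().round())
for x in range(540,700,20):
    k=w[abs(w[:,0]-x)<10]
    if len(k)>3: print('x',x,k[:,1].max().round(1))
E
```

```text
t 25.9 p [563.  253.5  26.7] x [-0.006 -0.002 -1.   ] y [ 1.     0.015 -0.006] F [-9.4 -0.9  6. ] w 0.8 q [0.4  0.69 1.73 0.   0.72 0.39]
165 39 573.0 615.0
180 40 571.0 607.0
210 6 569.0 574.0
240 12 646.0 673.0
255 25 551.0 699.0
270 174 553.0 704.0
285 172 568.0 703.0
300 170 572.0 703.0
315 178 571.0 702.0
330 192 567.0 700.0
345 74 572.0 698.0
x 560 329.4
x 580 341.7
x 600 342.4
x 620 342.1
x 640 341.9
x 660 341.8
x 680 342.7
```

Request:
apply_moves --increments '[{"gripper": 0,"delta_pos": [0,0.1,0],"dr": [0,0,0]},{"gripper": 0,"delta_pos": [0,0.1,0],"dr": [0,0,0]},{"gripper": 0,"delta_pos": [0,0,0],"dr": [0,0,0]},{"gripper": 0,"delta_pos": [0,0,0],"dr": [0,0,0]},{"gripper": 0,"delta_pos": [0,0,0],"dr": [0,0,0]}]'

```text
t: 26.37
ee_pos: [565.0, 253.5, 26.7]
orientation: [1.194, 1.219, -1.203]
ft_force: [-8.9, -0.5, 6.1]
width: 0.4
```

Request:
apply_moves --increments '[{"gripper": 0,"delta_pos": [0,0.1,0],"dr": [0,0,0]},{"gripper": 0,"delta_pos": [0,0,0],"dr": [0,0,0]},{"gripper": 0,"delta_pos": [0,0,0],"dr": [0,0,0]},{"gripper": 0,"delta_pos": [0,0,0],"dr": [0,0,0]},{"gripper": 0,"delta_pos": [0,0,0],"dr": [0,0,0]}]'

```text
t: 26.78
ee_pos: [565.4, 253.5, 26.7]
orientation: [1.194, 1.22, -1.204]
ft_force: [-11.4, 0.2, 9.1]
width: 0.5
```

Request:
apply_moves --increments '[{"gripper": 0,"delta_pos": [0,0.1,0],"dr": [0,0,0]},{"gripper": 0,"delta_pos": [0,0,0],"dr": [0,0,0]},{"gripper": 0,"delta_pos": [0,0,0],"dr": [0,0,0]},{"gripper": 0,"delta_pos": [0,0,0],"dr": [0,0,0]},{"gripper": 0,"delta_pos": [0,0,0],"dr": [0,0,0]}]'

```text
t: 27.2
ee_pos: [565.4, 253.5, 26.7]
orientation: [1.193, 1.221, -1.206]
ft_force: [-14.7, 0.2, 12.2]
width: 0.6
```

Request:
apply_moves --increments '[{"gripper": 0,"delta_pos": [0,0.1,0],"dr": [0,0,0]},{"gripper": 0,"delta_pos": [0,0,0],"dr": [0,0,0]},{"gripper": 0,"delta_pos": [0,0,0],"dr": [0,0,0]},{"gripper": 0,"delta_pos": [0,0,0],"dr": [0,0,0]},{"gripper": 0,"delta_pos": [0,0,0],"dr": [0,0,0]}]'

```text
t: 27.62
ee_pos: [565.4, 253.4, 26.6]
orientation: [1.191, 1.222, -1.208]
ft_force: [-18.2, 0.5, 14.9]
width: 0.4
```

The console is flush at the back, since the force rises without motion. Now I'll return to the right side for the last press to the left.

Request:
apply_moves --increments '[{"gripper": 0,"delta_pos": [0,-0.5,0],"dr": [0,0,0]},{"gripper": 0,"delta_pos": [0,-1.5,0],"dr": [0,0,0]},{"gripper": 0,"delta_pos": [0,-1.5,0],"dr": [0,0,0]},{"gripper": 0,"delta_pos": [0,-1.5,0],"dr": [0,0,0]},{"gripper": 0,"delta_pos": [-3,0,0],"dr": [0,0,0]}]'

```text
t: 28.03
ee_pos: [514.8, 251.4, 52.5]
orientation: [1.189, 1.221, -1.208]
ft_force: [-0.3, -0.4, 0.1]
width: 0.2
```

Request:
apply_moves --increments '[{"gripper": 0,"delta_pos": [-4,0,0],"dr": [0,0,0]},{"gripper": 0,"delta_pos": [-4,0,0],"dr": [0,0,0]},{"gripper": 0,"delta_pos": [-4,0,0],"dr": [0,0,0]},{"gripper": 0,"delta_pos": [-4,0,0],"dr": [0,0,0]},{"gripper": 0,"delta_pos": [-4,0,0],"dr": [0,0,0]}]'

```text
t: 28.45
ee_pos: [520.7, 253.2, 259.1]
orientation: [1.199, 1.216, -1.198]
ft_force: [0.6, -0.5, 0.6]
width: 0.5
```

Request:
apply_moves --increments '[{"gripper": 0,"delta_pos": [0,1.5,2.66],"dr": [0,0,0]},{"gripper": 0,"delta_pos": [0,1.5,2.66],"dr": [0,0,0]},{"gripper": 0,"delta_pos": [0,1.5,2.66],"dr": [0,0,0]},{"gripper": 0,"delta_pos": [0,1.5,2.66],"dr": [0,0,0]},{"gripper": 0,"delta_pos": [0,1.5,2.66],"dr": [0,0,0]}]'

```text
t: 28.87
ee_pos: [598.4, 120.3, 257.3]
orientation: [1.199, 1.216, -1.197]
ft_force: [1.3, -0.5, -0.8]
width: 0.7
```

Request:
apply_moves --increments '[{"gripper": 100,"delta_pos": [0,1.5,2.66],"dr": [0,0,0]},{"gripper": 100,"delta_pos": [0,1.5,2.66],"dr": [0,0,0]},{"gripper": 100,"delta_pos": [0,1.5,2.66],"dr": [0,0,0]},{"gripper": 100,"delta_pos": [0,0,1],"dr": [0,0,0]},{"gripper": 100,"delta_pos": [0,0,0],"dr": [0,0,0]}]'

```text
t: 29.28
ee_pos: [644.4, 30.1, 256.6]
orientation: [1.2, 1.214, -1.201]
ft_force: [0.5, 0.2, -0.5]
width: 30.0
```

```bash
python3 - <<'E'
from h import *
pj();plan([640,30,50],tool(0.015),0)
d=grab('side','u7s');W=cloud(d)
m=(W[...,2]>39)&(W[...,2]<51)&(W[...,0]>480)&(W[...,0]<715)&(W[...,1]>120)&(W[...,1]<365)
w=W[m]
for y in range(165,350,15):
    k=w[abs(w[:,1]-y)<7]
    if len(k)>3: print(y,len(k),np.sort(k[:,0])[1].round(),np.sort(k[:,0])[-2].round())
for x in range(580,700,20):
    k=w[abs(w[:,0]-x)<10]
    if len(k)>3: print('x',x,k[:,1].min().round(1),k[:,1].max().round(1))
E
```

```text
t 29.28 p [644.4  30.1 256.6] x [-0. -0. -1.] y [ 1.     0.012 -0.   ] F [ 0.5  0.2 -0.5] w 30.0 q [ 0.03  0.43  1.56 -0.    1.15  0.02]
from [644.4  30.1 256.6] total cm [20.66 -0.44 -0.  ] dr [-0.003  0.     0.   ] rows 6 each [ 3.44 -0.07 -0.  ] [-0.0005  0.0001  0.    ]
165 104 575.0 701.0
180 155 574.0 704.0
195 161 573.0 703.0
210 160 574.0 703.0
225 165 573.0 703.0
240 175 575.0 704.0
255 174 573.0 703.0
270 172 575.0 702.0
285 181 573.0 702.0
300 178 573.0 703.0
315 176 574.0 701.0
330 185 573.0 702.0
345 67 576.0 701.0
x 580 161.4 341.3
x 600 161.9 342.2
x 620 162.1 342.4
x 640 161.2 342.6
x 660 162.4 342.7
x 680 161.5 342.5
```

Request:
apply_moves --increments '[{"gripper": 100,"delta_pos": [3.5,0,0],"dr": [0,0,0]},{"gripper": 100,"delta_pos": [3.5,0,0],"dr": [0,0,0]},{"gripper": 100,"delta_pos": [3.5,0,0],"dr": [0,0,0]},{"gripper": 100,"delta_pos": [3.5,0,0],"dr": [0,0,0]},{"gripper": 100,"delta_pos": [3.5,0,0],"dr": [0,0,0]}]'

```text
t: 29.75
ee_pos: [643.4, 34.4, 80.7]
orientation: [1.198, 1.217, -1.197]
ft_force: [0.6, -0.3, 0.3]
width: 67.6
```

Request:
apply_moves --increments '[{"gripper": 100,"delta_pos": [2.5,0,0],"dr": [0,0,0]},{"gripper": 100,"delta_pos": [0,0,0],"dr": [0,0.1,0]},{"gripper": 100,"delta_pos": [0,0,0],"dr": [0,0.1,0]},{"gripper": 100,"delta_pos": [0,0,0],"dr": [0,0.1,0]},{"gripper": 100,"delta_pos": [0,0,0],"dr": [0,0.1,0]}]'

```text
t: 30.17
ee_pos: [644.3, 34.8, 57.6]
orientation: [1.487, 1.51, -0.978]
ft_force: [0.6, -0.6, -0.1]
width: 87.8
```

Request:
apply_moves --increments '[{"gripper": 100,"delta_pos": [0,0,0],"dr": [0,0.1,0]},{"gripper": 100,"delta_pos": [0,0,0],"dr": [0,0.1,0]},{"gripper": 100,"delta_pos": [0,0,0],"dr": [0,0.1,0]},{"gripper": 100,"delta_pos": [0,0,0],"dr": [0,0.1,0]},{"gripper": 100,"delta_pos": [0,0,0],"dr": [0,0,0]}]'

```text
t: 30.58
ee_pos: [642.9, 32.3, 54.8]
orientation: [1.759, 1.785, -0.713]
ft_force: [-0.5, 0.4, 0.4]
width: 87.6
```

```bash
python3 - <<'E'
from h import *
pj();T=tool(0.015,0.8,np.pi/2+.015);plan([640,125,22],T,100)
E
```

```text
t 30.58 p [642.9  32.3  54.8] x [-0.012  0.72  -0.694] y [ 1.     0.013 -0.004] F [-0.5  0.4  0.4] w 87.6 q [-0.3   0.85  1.6   0.84  1.17 -0.84]
from [642.9  32.3  54.8] total cm [ 8.96 -0.16 -4.07] dr [-0.004 -0.004  0.001] rows 3 each [ 2.99 -0.05 -1.36] [-0.0013 -0.0014  0.0004]
```

Request:
apply_moves --increments '[{"gripper": 100,"delta_pos": [1.14,0,1.19],"dr": [0,0,0]},{"gripper": 100,"delta_pos": [1.14,0,1.19],"dr": [0,0,0]},{"gripper": 100,"delta_pos": [1.44,0,-1.39],"dr": [0,0,0]},{"gripper": 100,"delta_pos": [1.44,0,-1.39],"dr": [0,0,0]},{"gripper": 100,"delta_pos": [1.44,0,-1.39],"dr": [0,0,0]}]'

```text
t: 31.0
ee_pos: [642.8, 94.5, 23.6]
orientation: [1.752, 1.78, -0.715]
ft_force: [-0.6, 0.4, -0.4]
width: 87.5
```

Request:
apply_moves --increments '[{"gripper": 100,"delta_pos": [1.08,0,-1.04],"dr": [0,0,0]},{"gripper": 100,"delta_pos": [1.08,0,-1.04],"dr": [0,0,0]},{"gripper": 100,"delta_pos": [0.72,0,-0.69],"dr": [0,0,0]},{"gripper": 100,"delta_pos": [0.36,0,-0.35],"dr": [0,0,0]},{"gripper": 100,"delta_pos": [0.2,0,-0.2],"dr": [0,0,0]}]'

```text
t: 31.42
ee_pos: [642.4, 141.3, 23.5]
orientation: [1.753, 1.781, -0.711]
ft_force: [-0.3, -0.5, 0.4]
width: 87.8
```

Request:
apply_moves --increments '[{"gripper": 100,"delta_pos": [0.2,0,-0.2],"dr": [0,0,0]},{"gripper": 100,"delta_pos": [0.2,0,-0.2],"dr": [0,0,0]},{"gripper": 100,"delta_pos": [0.15,0,-0.15],"dr": [0,0,0]},{"gripper": 100,"delta_pos": [0.1,0,-0.1],"dr": [0,0,0]},{"gripper": 100,"delta_pos": [0,0,0],"dr": [0,0,0]}]'

```text
t: 31.83
ee_pos: [643.0, 148.5, 23.3]
orientation: [1.755, 1.779, -0.712]
ft_force: [0.1, -3.8, 1.2]
width: 87.4
```

```bash
python3 - <<'E'
from h import *
pj();d=grab('side','u8s')
E
```

```text
t 31.83 p [643.  148.5  23.3] x [-0.009  0.717 -0.697] y [1.    0.014 0.001] F [ 0.1 -3.8  1.2] w 87.4 q [-0.12  0.87  1.65  0.97  1.03 -0.84]
```

Contact has begun. I'll press on in small steps; about 8 mm to go.

Request:
apply_moves --increments '[{"gripper": 100,"delta_pos": [0.14,0,-0.14],"dr": [0,0,0]},{"gripper": 100,"delta_pos": [0.14,0,-0.14],"dr": [0,0,0]},{"gripper": 100,"delta_pos": [0,0,0],"dr": [0,0,0]},{"gripper": 100,"delta_pos": [0,0,0],"dr": [0,0,0]},{"gripper": 100,"delta_pos": [0,0,0],"dr": [0,0,0]}]'

```text
t: 32.3
ee_pos: [642.8, 152.7, 23.4]
orientation: [1.755, 1.779, -0.712]
ft_force: [0.6, -5.7, -0.1]
width: 88.1
```

Request:
apply_moves --increments '[{"gripper": 100,"delta_pos": [0.1,0,-0.1],"dr": [0,0,0]},{"gripper": 100,"delta_pos": [0.1,0,-0.1],"dr": [0,0,0]},{"gripper": 100,"delta_pos": [0,0,0],"dr": [0,0,0]},{"gripper": 100,"delta_pos": [0,0,0],"dr": [0,0,0]},{"gripper": 100,"delta_pos": [0,0,0],"dr": [0,0,0]}]'

```text
t: 32.72
ee_pos: [642.6, 155.8, 23.4]
orientation: [1.755, 1.78, -0.712]
ft_force: [0.9, -6.3, -0.7]
width: 87.6
```

Request:
apply_moves --increments '[{"gripper": 100,"delta_pos": [0.1,0,-0.1],"dr": [0,0,0]},{"gripper": 100,"delta_pos": [0,0,0],"dr": [0,0,0]},{"gripper": 100,"delta_pos": [0,0,0],"dr": [0,0,0]},{"gripper": 100,"delta_pos": [0,0,0],"dr": [0,0,0]},{"gripper": 100,"delta_pos": [0,0,0],"dr": [0,0,0]}]'

```text
t: 33.13
ee_pos: [642.5, 156.8, 23.4]
orientation: [1.755, 1.78, -0.712]
ft_force: [0.3, -7.1, 0.9]
width: 87.9
```

Request:
apply_moves --increments '[{"gripper": 100,"delta_pos": [0.07,0,-0.07],"dr": [0,0,0]},{"gripper": 100,"delta_pos": [0,0,0],"dr": [0,0,0]},{"gripper": 100,"delta_pos": [0,0,0],"dr": [0,0,0]},{"gripper": 100,"delta_pos": [0,0,0],"dr": [0,0,0]},{"gripper": 100,"delta_pos": [0,0,0],"dr": [0,0,0]}]'

```text
t: 33.55
ee_pos: [642.6, 157.1, 23.4]
orientation: [1.754, 1.779, -0.713]
ft_force: [-0.3, -11.7, 1.6]
width: 87.9
```

Request:
apply_moves --increments '[{"gripper": 100,"delta_pos": [0.07,0,-0.07],"dr": [0,0,0]},{"gripper": 100,"delta_pos": [0,0,0],"dr": [0,0,0]},{"gripper": 100,"delta_pos": [0,0,0],"dr": [0,0,0]},{"gripper": 100,"delta_pos": [0,0,0],"dr": [0,0,0]},{"gripper": 100,"delta_pos": [0,0,0],"dr": [0,0,0]}]'

```text
t: 33.97
ee_pos: [642.6, 157.2, 23.3]
orientation: [1.754, 1.778, -0.713]
ft_force: [-2.3, -17.5, 3.8]
width: 88.0
```

Request:
apply_moves --increments '[{"gripper": 100,"delta_pos": [0.07,0,-0.07],"dr": [0,0,0]},{"gripper": 100,"delta_pos": [0,0,0],"dr": [0,0,0]},{"gripper": 100,"delta_pos": [0,0,0],"dr": [0,0,0]},{"gripper": 100,"delta_pos": [0,0,0],"dr": [0,0,0]},{"gripper": 100,"delta_pos": [0,0,0],"dr": [0,0,0]}]'

```text
t: 34.38
ee_pos: [642.7, 157.4, 23.3]
orientation: [1.754, 1.777, -0.714]
ft_force: [-3.3, -21.8, 5.1]
width: 87.8
```

The console is flush left (force 22 N, no motion). I'll back off and check.

Request:
apply_moves --increments '[{"gripper": 100,"delta_pos": [-0.3,0,0.3],"dr": [0,0,0]},{"gripper": 100,"delta_pos": [-1,0,0.97],"dr": [0,0,0]},{"gripper": 100,"delta_pos": [-1.44,0,1.4],"dr": [0,0,0]},{"gripper": 100,"delta_pos": [-2,0,1.94],"dr": [0,0,0]},{"gripper": 100,"delta_pos": [-2,0,1.94],"dr": [0,0,0]}]'

```text
t: 34.8
ee_pos: [643.0, 66.2, 23.6]
orientation: [1.753, 1.784, -0.711]
ft_force: [0.7, 0.5, -0.5]
width: 87.8
```

Request:
apply_moves --increments '[{"gripper": 100,"delta_pos": [-1.44,0,1.4],"dr": [0,0,0]},{"gripper": 100,"delta_pos": [-0.5,0,0],"dr": [0,-0.1,0]},{"gripper": 100,"delta_pos": [-0.5,0,0],"dr": [0,-0.1,0]},{"gripper": 100,"delta_pos": [-0.5,0,0],"dr": [0,-0.1,0]},{"gripper": 100,"delta_pos": [-0.5,0,0],"dr": [0,-0.1,0]}]'

```text
t: 35.22
ee_pos: [644.2, 33.3, 39.8]
orientation: [1.483, 1.503, -0.987]
ft_force: [-0.2, 0.4, -0.1]
width: 87.9
```

Request:
apply_moves --increments '[{"gripper": 0,"delta_pos": [-0.5,0,0],"dr": [0,-0.1,0]},{"gripper": 0,"delta_pos": [-0.5,0,0],"dr": [0,-0.1,0]},{"gripper": 0,"delta_pos": [-0.5,0,0],"dr": [0,-0.1,0]},{"gripper": 0,"delta_pos": [-0.5,0,0],"dr": [0,-0.1,0]},{"gripper": 0,"delta_pos": [-3,0,0],"dr": [0,0,0]}]'

```text
t: 35.63
ee_pos: [640.8, 31.5, 85.5]
orientation: [1.188, 1.219, -1.205]
ft_force: [-1.0, -0.1, -0.1]
width: 58.2
```

Request:
apply_moves --increments '[{"gripper": 0,"delta_pos": [-3.5,0,0],"dr": [0,0,0]},{"gripper": 0,"delta_pos": [-3.5,0,0],"dr": [0,0,0]},{"gripper": 0,"delta_pos": [-3.5,0,0],"dr": [0,0,0]},{"gripper": 0,"delta_pos": [-3.5,0,0],"dr": [0,0,0]},{"gripper": 0,"delta_pos": [-3.5,0,0],"dr": [0,0,0]}]'

```text
t: 36.05
ee_pos: [643.3, 29.5, 265.2]
orientation: [1.197, 1.218, -1.2]
ft_force: [0.8, -0.7, -0.7]
width: 24.5
```

```bash
python3 - <<'E'
from h import *
pj()
d=grab('side','u9s');W=cloud(d);e=grab('top','u9t')
m=(W[...,2]>39)&(W[...,2]<51)&(W[...,0]>480)&(W[...,0]<725)&(W[...,1]>120)&(W[...,1]<365)
w=W[m]
for y in range(175,355,15):
    k=w[abs(w[:,1]-y)<7]
    if len(k)>3: print(y,len(k),np.sort(k[:,0])[1].round(),np.sort(k[:,0])[-2].round())
for x in range(580,700,20):
    k=w[abs(w[:,0]-x)<10]
    if len(k)>3: print('x',x,k[:,1].min().round(1),k[:,1].max().round(1))
print('z',np.polyfit(w[:,0],w[:,2],1),np.polyfit(w[:,1],w[:,2],1))
a=cv2.imread('pics/u9s.png')[170:310,140:340];cv2.imwrite('pics/c9.png',cv2.resize(a,None,fx=4,fy=4,interpolation=2))
E
```

```text
t 36.05 p [643.3  29.5 265.2] x [-0.002 -0.    -1.   ] y [ 1.     0.015 -0.002] F [ 0.8 -0.7 -0.7] w 24.5 q [ 0.03  0.42  1.55 -0.    1.17  0.01]
175 128 574.0 702.0
190 159 575.0 703.0
205 160 573.0 704.0
220 165 574.0 701.0
235 170 573.0 704.0
250 169 572.0 703.0
265 170 574.0 702.0
280 173 574.0 703.0
295 176 571.0 702.0
310 180 572.0 701.0
325 184 572.0 702.0
340 186 572.0 702.0
x 580 170.7 350.0
x 600 170.5 352.0
x 620 170.2 350.4
x 640 171.2 350.2
x 660 172.2 350.6
x 680 169.9 351.3
z [5.76314137e-03 4.23689253e+01] [1.13034867e-03 4.57289197e+01]
```

View pics/c9.png

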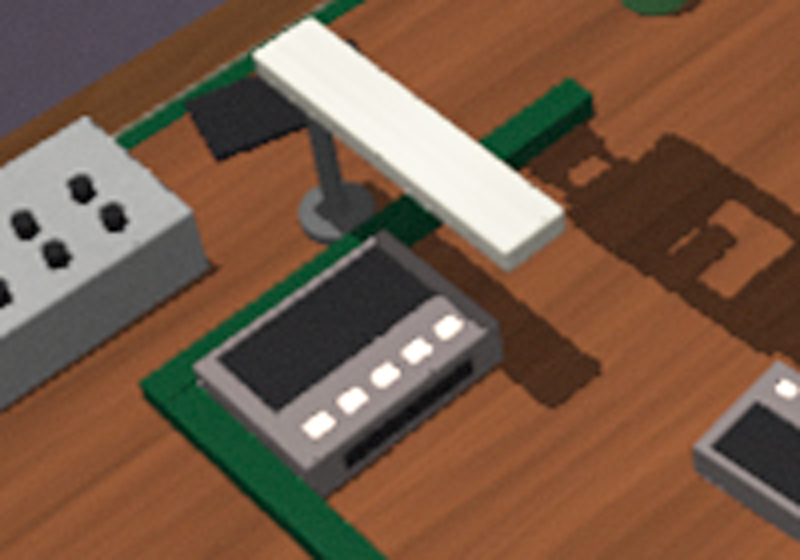

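The console sits in the corner, flush at the back and left, and the bar is undisturbed. As insurance I'll give one more light press on the front, since the left press may have opened the back gap slightly.

Request:
apply_moves --increments '[{"gripper": 0,"delta_pos": [0,-1.66,-2.9],"dr": [0,0,0]},{"gripper": 0,"delta_pos": [0,-1.66,-2.9],"dr": [0,0,0]},{"gripper": 0,"delta_pos": [0,-1.66,-2.9],"dr": [0,0,0]},{"gripper": 0,"delta_pos": [0,-1.66,-2.9],"dr": [0,0,0]},{"gripper": 0,"delta_pos": [0,-1.66,-2.9],"dr": [0,0,0]}]'

```text
t: 36.57
ee_pos: [557.2, 173.9, 262.6]
orientation: [1.197, 1.217, -1.201]
ft_force: [0.7, 0.3, -1.0]
width: 0.6
```

Request:
apply_moves --increments '[{"gripper": 0,"delta_pos": [0,-1.66,-2.9],"dr": [0,0,0]},{"gripper": 0,"delta_pos": [0,-1.66,-2.9],"dr": [0,0,0]},{"gripper": 0,"delta_pos": [0,-1.66,-2.9],"dr": [0,0,0]},{"gripper": 0,"delta_pos": [0,0,0],"dr": [0,0,0]},{"gripper": 0,"delta_pos": [2,0,0],"dr": [0,0,0]}]'

```text
t: 36.98
ee_pos: [508.5, 261.6, 245.9]
orientation: [1.199, 1.216, -1.192]
ft_force: [0.6, 0.8, 0.3]
width: 0.5
```

Request:
apply_moves --increments '[{"gripper": 0,"delta_pos": [4,0,0],"dr": [0,0,0]},{"gripper": 0,"delta_pos": [4,0,0],"dr": [0,0,0]},{"gripper": 0,"delta_pos": [4,0,0],"dr": [0,0,0]},{"gripper": 0,"delta_pos": [4,0,0],"dr": [0,0,0]},{"gripper": 0,"delta_pos": [3,0,0],"dr": [0,0,0]}]'

```text
t: 37.4
ee_pos: [506.1, 258.0, 50.0]
orientation: [1.195, 1.218, -1.202]
ft_force: [-0.3, -0.5, -0.3]
width: 0.3
```

```bash
python3 - <<'E'
from h import *
pj();plan([555,262,26],tool(0.015),0)
E
```

```text
t 37.4 p [506.1 258.   50. ] x [-0.004 -0.002 -1.   ] y [ 1.     0.015 -0.004] F [-0.3 -0.5 -0.3] w 0.3 q [ 0.45  0.61  1.85 -0.    0.69  0.44]
from [506.1 258.   50. ] total cm [ 2.38  4.91 -0.33] dr [-0.     0.002  0.004] rows 2 each [ 1.19  2.45 -0.17] [-0.      0.0011  0.0021]
```

Request:
apply_moves --increments '[{"gripper": 0,"delta_pos": [1.2,0,-0.15],"dr": [0,0,0]},{"gripper": 0,"delta_pos": [1.2,0,-0.15],"dr": [0,0,0]},{"gripper": 0,"delta_pos": [0,1.8,0],"dr": [0,0,0]},{"gripper": 0,"delta_pos": [0,1.8,0],"dr": [0,0,0]},{"gripper": 0,"delta_pos": [0,1,0],"dr": [0,0,0]}]'

```text
t: 37.82
ee_pos: [556.6, 263.8, 30.8]
orientation: [1.2, 1.215, -1.196]
ft_force: [-0.1, 0.7, 0.9]
width: 0.9
```

Request:
apply_moves --increments '[{"gripper": 0,"delta_pos": [0,0.3,0],"dr": [0,0,0]},{"gripper": 0,"delta_pos": [0,0.3,0],"dr": [0,0,0]},{"gripper": 0,"delta_pos": [0,0.2,0],"dr": [0,0,0]},{"gripper": 0,"delta_pos": [0,0.1,0],"dr": [0,0,0]},{"gripper": 0,"delta_pos": [0,0,0],"dr": [0,0,0]}]'

```text
t: 38.23
ee_pos: [562.6, 263.4, 29.9]
orientation: [1.198, 1.216, -1.198]
ft_force: [-0.3, 0.1, -0.0]
width: 0.4
```

Request:
apply_moves --increments '[{"gripper": 0,"delta_pos": [0,0.1,0],"dr": [0,0,0]},{"gripper": 0,"delta_pos": [0,0.1,0],"dr": [0,0,0]},{"gripper": 0,"delta_pos": [0,0.1,0],"dr": [0,0,0]},{"gripper": 0,"delta_pos": [0,0,0],"dr": [0,0,0]},{"gripper": 0,"delta_pos": [0,0,0],"dr": [0,0,0]}]'

```text
t: 38.65
ee_pos: [564.8, 263.4, 29.6]
orientation: [1.197, 1.217, -1.2]
ft_force: [-5.1, -0.1, 4.2]
width: 0.7
```

Request:
apply_moves --increments '[{"gripper": 0,"delta_pos": [0,0.1,0],"dr": [0,0,0]},{"gripper": 0,"delta_pos": [0,0.1,0],"dr": [0,0,0]},{"gripper": 0,"delta_pos": [0,0,0],"dr": [0,0,0]},{"gripper": 0,"delta_pos": [0,0,0],"dr": [0,0,0]},{"gripper": 0,"delta_pos": [0,0,0],"dr": [0,0,0]}]'

```text
t: 39.07
ee_pos: [564.8, 263.4, 29.6]
orientation: [1.195, 1.22, -1.203]
ft_force: [-12.0, 1.6, 11.0]
width: 0.7
```

It went stiff at once, so the console was already flush. One more small step, then retreat high and to the front right, clear of everything.

Request:
apply_moves --increments '[{"gripper": 0,"delta_pos": [0,0.1,0],"dr": [0,0,0]},{"gripper": 0,"delta_pos": [0,0.1,0],"dr": [0,0,0]},{"gripper": 0,"delta_pos": [0,0,0],"dr": [0,0,0]},{"gripper": 0,"delta_pos": [0,0,0],"dr": [0,0,0]},{"gripper": 0,"delta_pos": [0,0,0],"dr": [0,0,0]}]'

```text
t: 39.48
ee_pos: [565.9, 263.3, 29.5]
orientation: [1.193, 1.221, -1.205]
ft_force: [-15.5, 0.1, 12.3]
width: 0.3
```

Request:
apply_moves --increments '[{"gripper": 0,"delta_pos": [0,-0.4,0],"dr": [0,0,0]},{"gripper": 0,"delta_pos": [0,-0.8,0],"dr": [0,0,0]},{"gripper": 0,"delta_pos": [0,-1.5,0],"dr": [0,0,0]},{"gripper": 0,"delta_pos": [0,-1.5,0],"dr": [0,0,0]},{"gripper": 0,"delta_pos": [-3,-1,0],"dr": [0,0,0]}]'

```text
t: 39.9
ee_pos: [513.4, 260.9, 55.3]
orientation: [1.191, 1.219, -1.206]
ft_force: [-0.4, 0.0, 0.4]
width: 0.7
```

Request:
apply_moves --increments '[{"gripper": 0,"delta_pos": [-4,0,0],"dr": [0,0,0]},{"gripper": 0,"delta_pos": [-4,0,0],"dr": [0,0,0]},{"gripper": 0,"delta_pos": [-4,0,0],"dr": [0,0,0]},{"gripper": 0,"delta_pos": [-4,0,0],"dr": [0,0,0]},{"gripper": 0,"delta_pos": [-4,0,0],"dr": [0,0,0]}]'

```text
t: 40.32
ee_pos: [517.6, 262.5, 261.6]
orientation: [1.199, 1.216, -1.197]
ft_force: [1.4, -0.5, -0.1]
width: 0.0
```

Request:
apply_moves --increments '[{"gripper": 0,"delta_pos": [-1,0,4],"dr": [0,0,0]},{"gripper": 0,"delta_pos": [-1,0,4],"dr": [0,0,0]},{"gripper": 0,"delta_pos": [-1,0,4],"dr": [0,0,0]},{"gripper": 0,"delta_pos": [-1,0,4],"dr": [0,0,0]},{"gripper": 0,"delta_pos": [-1,0,4],"dr": [0,0,0]}]'

```text
t: 40.73
ee_pos: [520.5, 61.0, 310.2]
orientation: [1.198, 1.215, -1.197]
ft_force: [-0.1, -0.7, 0.4]
width: 0.3
```

Request:
apply_moves --increments '[{"gripper": 0,"delta_pos": [0,0,3],"dr": [0,0,0]},{"gripper": 0,"delta_pos": [0,0,3],"dr": [0,0,0]},{"gripper": 0,"delta_pos": [0,0,2],"dr": [0,0,0]},{"gripper": 0,"delta_pos": [0,0,1],"dr": [0,0,0]},{"gripper": 0,"delta_pos": [0,0,0],"dr": [0,0,0]}]'

```text
t: 41.15
ee_pos: [522.2, -28.8, 309.6]
orientation: [1.2, 1.214, -1.2]
ft_force: [0.2, 0.3, -0.1]
width: 0.6
```

```bash
python3 - <<'E'
from h import *
pj()
d=grab('side','uas');W=cloud(d);e=grab('top','uat')
m=(W[...,2]>39)&(W[...,2]<51)&(W[...,0]>480)&(W[...,0]<725)&(W[...,1]>120)&(W[...,1]<365)
w=W[m];r=cv2.minAreaRect(w[:,:2].astype(np.float32));print(r)
for y in (175,220,265,310,340):
    k=w[abs(w[:,1]-y)<7];print(y,np.sort(k[:,0])[1].round(),np.sort(k[:,0])[-2].round())
for x in range(580,700,30):
    k=w[abs(w[:,0]-x)<10];print('x',x,k[:,1].min().round(1),k[:,1].max().round(1))
for tag,a,b in(('side','side0',d),('top','top0',e)):
    pass
a=d['img'][90:330,120:480];b=e['img'][100:300,200:530]
b=cv2.resize(b,(360,218));cv2.imwrite('pics/cA.png',cv2.resize(np.vstack([a,b]),None,fx=1.3,fy=1.3,interpolation=2)[:,:,::-1])
E
```

```text
t 41.15 p [522.2 -28.8 309.6] x [ 0. -0. -1.] y [1.    0.012 0.   ] F [ 0.2  0.3 -0.1] w 0.6 q [-0.08  0.18  1.77 -0.    1.18 -0.09]
((639.3197021484375, 260.40216064453125), (137.73724365234375, 181.6037139892578), 0.1781361699104309)
175 577.0 705.0
220 574.0 703.0
265 574.0 704.0
310 573.0 705.0
340 572.0 702.0
x 580 170.8 349.3
x 610 169.6 349.1
x 640 170.3 350.1
x 670 170.4 351.1
```

View pics/cA.png

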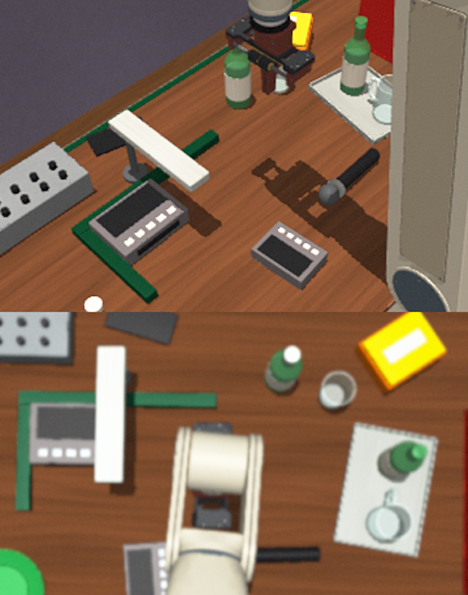

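The picture shows the bottle upright on the tray, the console in the corner, and all else as before. The last press gave about 1 mm, so I'll do one numeric squareness check.

```bash
python3 - <<'E'
from h import *
def edges(d):
    W=cloud(d);n=(W[...,2]>40)&(W[...,2]<51)&(W[...,0]>540)&(W[...,0]<725)&(W[...,1]>150)&(W[...,1]<362)
    w=W[n];F=[];L=[]
    for y in range(180,342,6):
        k=w[abs(w[:,1]-y)<4];F.append((y,np.percentile(k[:,0],3))) if len(k)>20 else 0
    for x in range(585,695,6):
        k=w[abs(w[:,0]-x)<4];L.append((x,np.percentile(k[:,1],97))) if len(k)>20 else 0
    F=np.array(F);L=np.array(L);f=np.polyfit(*F.T,1);l=np.polyfit(*L.T,1)
    return -f[0],np.polyval(f,260),l[0],np.polyval(l,640)
for t in('u7s','u9s'):print(t,np.round(edges(load(t)),4))
E_=np.array([edges(ctrl.get_image('side')) for _ in range(6)]);print('now',E_.mean(0).round(4),E_.std(0).round(4))
# rails in same camera
R=[];B=[]
for _ in range(4):
    W=cloud(ctrl.get_image('side'));w=W[(abs(W[...,2]-25)<5)]
    for x in range(490,560,8):
        k=w[(abs(w[:,0]-x)<5)&(w[:,1]>340)&(w[:,1]<395)]
        if len(k)>5:R.append((x,k[:,1].max(),k[:,1].mean()))
    for y in range(-30,110,8):
        k=w[(abs(w[:,1]-y)<5)&(w[:,0]>690)&(w[:,0]<745)]
        if len(k)>5:B.append((y,k[:,0].min(),k[:,0].mean()))
    for y in range(200,340,8):
        k=w[(abs(w[:,1]-y)<5)&(w[:,0]>715)&(w[:,0]<745)]
        if len(k)>5:B.append((y,np.nan,k[:,0].max()))
B=np.array(B);b=B[np.isfinite(B[:,1])];R=np.array(R)
print('back rail yaw/min,mean',-np.polyfit(b[:,0],b[:,2],1)[0],np.polyval(np.polyfit(b[:,0],b[:,2],1),260)-15,'side',np.polyfit(R[:,0],R[:,2],1)[0],np.polyval(np.polyfit(R[:,0],R[:,2],1),640)-15)
pj()
E
```

```text
u7s [1.420000e-02 5.764880e+02 1.300000e-03 3.368418e+02]
u9s [1.950000e-02 5.759653e+02 9.700000e-03 3.459554e+02]
now [9.400000e-03 5.768432e+02 8.900000e-03 3.458825e+02] [0.0049 0.2035 0.0149 0.2691]
back rail yaw/min,mean 0.020874563511856643 701.1142327361557 side 0.011016520065587006 350.7110149197472
t 41.75 p [522.3 -26.9 309.6] x [-0.  0. -1.] y [ 1.     0.015 -0.   ] F [-0.1  0.7  0.8] w 0.4 q [-0.07  0.18  1.77  0.    1.18 -0.09]
```

```bash
python3 -c "
from workcell import ctrl
print(ctrl.close_job())"
```

```text
the job is handed in; nothing more can be done
None
```

The empty bottle stands upright on the free half of the tray, and the console is parked in the corner against both rails. I handed the job in at about 42 s of the 72 s allowed; the hand-in reports no verdict.

**How it was done**
- **Bottle:** two grips were poor, one on the lip's edge and one on the shoulder. I set the bottle back on the console both times, then carried it by the lip.
- **Console:** I pushed it left with the gripper tilted under the light bar. Then I pressed it back upright, left again, and lightly back once more. The highest pressing force I read was about 22 N.

**Last checks**
- **Position:** the console lies at about x 574–704 and y 170–350 mm, with the rail faces measured at about x 701–704 and y 351.
- **Rails:** the first back press and the left press both ended stiff, with the force rising and no motion.
- **Other things:** in the last picture they stand as before, apart from some partly hidden by the arm. I saw no sign of the light bar being bumped.

**Not fully settled**
- The last back press moved the console about 1 mm, so the left press had probably opened a small gap there. I did not press left again afterwards.
- Its measured yaw is about 0.009 rad with about 0.005 of noise. The rails measured 0.011 to 0.021, so a gap of around 0.5 mm cannot be ruled out.

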